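# Lock a flanged probe head into the test rig

## Task

Take the slim black probe head that has a flange round its foot, stand it on the test rig's deck and slide it sideways into the slotted brass plate, flange beneath the plate, until it is fully home. Then turn the round knob on the rig's carriage clockwise until the keeper bar lies across the mouth of the slot, right up to its stop. Leave everything else on the counter standing where it is.

Things in the scene. Friction and masses are not known exactly. Their poses are not given: they have to be found in the camera images.
- probe_mid (a point): Probe head to load: black cylinder 24 mm in diameter, 80 mm tall, about 0.12 kg, with a round flange 42 mm in diameter and 6 mm thick at its foot. Point on its axis 40 mm above the foot. Tube stand and torque handle stand on opposite sides of it, centres 50 to 57 mm away: grip it on the two free sides. Its turn about its own axis does not matter.
- seat (a point): Home position of the probe head's foot, on top of the rig's aluminium deck 20 mm above the counter. x points into the slot (the way to push), y left of that, z up. The deck is clear in front of the slot to x = -105 mm (set down at about x = -75 mm). Rig fixed; place and yaw vary. Its read-out post, 162 mm above the counter, stands at x = 75, y = 70 mm.
- slot_mouth (a point): Middle of the front edge of the brass slotted plate, on its top face, 32 mm in front of the seat and 16 mm above the deck; axes as the seat. The plate is 72 mm wide and 64 mm deep, 6 mm thick, its underside 10 mm above the deck. Slot 27 mm wide, with a flared mouth 14 mm farther forward, ending 12.5 mm beyond the seat. A channel 52 mm wide under the plate takes the flange.
- keeper_tip (a point): Free end of the steel keeper bar (12 x 12 mm, 18.5 to 30.5 mm above the deck, centre line at seat x = -22.5 mm), which points to seat +y and travels with the carriage: at carriage 0 it lies at seat y = -34 mm, at the stop at y = +16 mm.
- knob_grip (a point): Point on the upright axis of the round black knob (36 mm in diameter, 30 mm tall) on the carriage, 17 mm above the knob's lower face; the carriage's top is 6 mm below that face. Lies at seat x = -22.5 mm, y = -120 mm + carriage travel, 56 mm above the deck; moves with the carriage and turns with the knob.
- carriage (a joint): Travel of the carriage along seat +y in m, from 0 to its stop at 0.050; starts at 0 to 0.012. A rack and pinion joins it to the knob: 20 mm for each radian the knob turns clockwise seen from above (2.5 rad end to end), so the knob shifts sideways as it turns. Light friction (under 0.1 N m); stays where it is left.
- plain_mid (a point): Another black barrel, 24 mm in diameter and 80 mm tall, WITHOUT a flange; not to be used. Stands on the counter; this point is on its axis 40 mm above its foot, z along the axis. 
- wide_mid (a point): A black barrel 34 mm in diameter and 80 mm tall with a 54 mm flange, too wide for the slot; not to be used. Stands on the counter; this point is on its axis 40 mm above its foot, z along the axis. 
- tube_mid (a point): Glass sample tube in a round aluminium stand (34 mm in diameter, 58 mm tall; the tube, 18 mm wide, reaches 100 mm). This point is on its axis 50 mm above the counter. Leave alone.
- handle_mid (a point): Red torque handle standing on its butt, 34 mm in diameter, 98 mm tall with its steel shank up. This point is on its axis 50 mm above the counter. Leave alone.
- generator: Flat titanium pulse generator lying on the counter, about 64 x 48 x 9 mm. Origin under the middle of its round end. Leave alone.
- caliper: Steel caliper lying flat along its own x, 200 mm long, jaws to its -y, 8 mm thick. Origin on the counter at the middle of its beam. Leave alone.
- driver: Screwdriver with a wooden handle lying on the counter beyond the rig's carriage side, about 200 mm long along its own x. Leave alone.
Mind the look-alikes: they are no part of the job. What is shaped like the part that bears probe_mid but pink or turquoise is not meant.

How it is judged (in metres and radians):
On the way, in this order (a step that is already met when the one before it is completed fails the run):
1. the probe head stands fully home in the slot, flange beneath the plate, with the keeper still open (horizontal distance between probe_mid and seat below 0.004 m and z of probe_mid in the frame of seat between 0.035 and 0.045 m and angle between probe_mid's own z axis and vertical below 0.06 rad and value of joint carriage below 0.025 m), for 0.2 s.
2. the keeper bar is across the slot at its stop (value of joint carriage above 0.046 m), for 0.2 s.
At the end, for the whole second after the job is handed in: The probe head stands upright (within 0.06 rad) and at rest on the deck with its axis within 4 mm of the home position, flange beneath the slotted plate, and the carriage is within 4 mm of its stop, so that the keeper bar crosses the slot (horizontal distance between probe_mid and seat below 0.004 m and z of probe_mid in the frame of seat between 0.035 and 0.045 m and angle between probe_mid's own z axis and vertical below 0.06 rad and value of joint carriage above 0.046 m and linear speed of probe below 0.02 m/s); the robot touches nothing.
It fails at once if a standing bystander (the plain or the wide barrel) is shifted by more than 20 mm or tipped over (distance of any of plain_mid, wide_mid from where it was at the start of the episode above 0.02 m or angle between any of plain_mid, wide_mid's own z axis and vertical above 0.4 rad).
It fails at once if a standing bystander (the glass tube or the torque handle) is shifted by more than 20 mm or tipped over (distance of any of tube_mid, handle_mid from where it was at the start of the episode above 0.02 m or angle between any of tube_mid, handle_mid's own z axis and vertical above 0.4 rad).
It fails at once if the generator, the caliper or the screwdriver is shifted by more than 20 mm (distance of any of generator, caliper, driver from where it was at the start of the episode above 0.02 m).
It also fails if it takes over 56 s, if anything falls off the work surface, if the arm or the gripper's body presses on something with over 40 N, if the wrist force passes 120 N, or if a joint passes its speed limit or range.

## Robot

A 6-joint arm with a two-finger parallel gripper is mounted at the origin on the work surface. World frame = base frame: x ahead of the robot, y to its left, z up, the work surface at z = 0. Lengths are in m, angles in degrees, forces in N, time in s.
With the tool pointing down it reaches from about 0.4 to 0.825 m from the base axis. Payload 7 kg.
Tool frame: the origin (TCP) lies midway between the tips of the shut fingers; the grasp point (between the pads) lies 19 mm behind it (r.grasp_offset is the distance from the TCP to the grasp point, in m); z points along the fingers, x is the direction in which the jaws open and shut, and the axes are right-handed (so a half turn about z gives the same grasp; the last joint's range is limited). The gripper opens to 88 mm and grips with 3 to 60 N. Pads are 19 mm wide; open, the fingers measure 130 mm over their backs; the gripper's body (78 mm by 193 mm) begins 47 mm behind the grasp point.
Start: joints at [86.923, 20.546, 0.682, 0, -70.136, -16.507], TCP at [0.226, 0.636, 0.227] pointing down, gripper open.
Joint ranges: [-176.03, 176.03], [-82.01, 121.73], [-58.28, 71.71], [-173.87, 95.51], [-174.79, -0.11], [-173.66, 173.66]. Speed limits (degrees/s): [136.94, 136.94, 172.46, 180, 180, 180].

## Interface

Orientations are given as [roll, pitch, yaw] about the fixed x, y, z axes, in that order (R = Rz(yaw) Ry(pitch) Rx(roll)).
In Python, from plant import r gives the robot as it stands.
- The arm moves only by the tool step_arm, never from a script. Its argument "deltas" is a list of rows, each a list of 7 numbers: the turn, a rotation vector about the tool's x, y, z in rad, then the shift along the tool's x, y, z in mm, then the opening, from -1 (shut) to 1 (fully open), so that 0 is half open. In form: [[ax, ay, az, x, y, z, grip], ...]. A call has 1 to 10 rows; each row shifts and turns the pose as measured when the row begins, along the tool's axes as they then stand; what a row does not reach is not made up. A row lasts 1/10 s, in which the tool goes at most 50 mm and 8.59 degrees, less where a joint would pass 70% of its speed; a pose out of reach is approached as far as the arm can. A call with a gripper value outside its range is refused whole. The fingers move at their own pace and stop on an object; "squeeze" is the grip in N (left out, the last holds). Time passes only in rows, so rows that do not move let the fingers close. It gives the time, the measured TCP pose, the force and the opening at its end, in the units of the state.
- r.get_state(): the state, without advancing time (a new reading comes with each control period).
- r.capture(name): name is "scene" or "side" or "wrist"; returns the picture (480x640x3 uint8, red, green, blue); there is no depth.
- r.camera_info(name): a dict with "vertical_fov" (degrees; the focal length in pixels is half the picture's height over the tangent of half this angle, whatever the lens; pixels are square), "cx", "cy" (the principal point, pixels), "view" (4x4, takes a point from world to camera coordinates). Camera axes: x right, y down, z forward; pixel columns grow to the right and rows downward; lengths in m; the calibration is good to about 2 mm. A picture is of the moment at which its call begins: read the wrist's pose just before it. camera_info takes no time and is no camera call; for the wrist camera it gives the pose at the moment of the call.
- r.close_job(): hands the job in, once; it reports no verdict.
The state is a dict: "time_s": time; "joints": joint angles; "qd": joint speeds; "joint_torque": joint torques, N m; "tcp_pos": TCP position; "eef_rot": TCP orientation; "contact_force": force on the tool from outside, world axes, zero at the start; "moment": the same for the moment, N m; "gripper_width": finger opening in m.
Only numpy, scipy, OpenCV 4.12 (cv2) and the standard library are available. Lean on these libraries where they do the work, as an engineer would, in place of code of your own. Each camera call takes 0.05 s, during which the arm holds its last target.

## Working session

There is one attempt and no reset: what is moved stays moved. The work goes in short steps, Python scripts to look and compute and a tool call to move; the robot and the scene stay as the last step left them, time stands still between calls to the robot, and variables do not carry over. Pictures are saved under pics/ and viewed, and the job is handed in when it is done.

Besides the shell and the picture viewer there is one more tool, called after ">>>" as name(argument=value, ...) on one line, values as JSON. step_arm: Moves the arm, as the interface text tells. Its arguments: {"type":"object","properties":{"deltas":{"type":"array","items":{"type":"array","items":{"type":"number"}}},"squeeze":{"type":"number"}},"required":["deltas"]}

```bash
mkdir -p pics; ls; python3 - <<'E'
from plant import r
import cv2,numpy as np
print(r.get_state())
for n in("scene","side","wrist"):
    i=r.camera_info(n);print(n,i)
    cv2.imwrite(f"pics/{n}0.png",r.capture(n)[:,:,::-1])
E
```

```text
pics
{'time_s': 0.0, 'joints': array([ 8.69242209e+01,  2.05915326e+01,  6.36083904e-01, -1.87879048e-02,
       -7.01360177e+01, -1.65071043e+01]), 'qd': array([-0.00803827,  0.02292715,  0.00474537,  0.03741802, -0.03179745,
       -0.02607174]), 'joint_torque': array([ 1.22572428e-04, -5.82719564e+01,  2.93043441e+01,  6.99671432e+00,
        6.76073789e-03, -1.74824168e-04]), 'tcp_pos': array([0.22610836, 0.63550767, 0.22564332]), 'eef_rot': array([-1.79990943e+02, -9.27153449e-02, -1.09589289e+02]), 'contact_force': array([-0.71652567,  0.34636479, -0.1937701 ]), 'moment': array([-0.04580122,  0.01459871,  0.04226383]), 'gripper_width': 0.08759061984434446}
scene {'vertical_fov': 57.35119899351969, 'cx': 318.350852109778, 'cy': 239.49591019592194, 'view': array([[-0.37444764,  0.92697434,  0.02252849,  0.20994645],
       [ 0.50758094,  0.22524689, -0.83164021, -0.19855624],
       [-0.77598361, -0.29997068, -0.55485767,  1.47378252],
       [ 0.        ,  0.        ,  0.        ,  1.        ]])}
side {'vertical_fov': 51.04185288204256, 'cx': 319.46970000181864, 'cy': 246.14285966588974, 'view': array([[ 9.14292547e-01, -4.05054019e-01,  6.17288059e-04,
        -4.91341534e-01],
       [-2.84973349e-01, -6.44326606e-01, -7.09671343e-01,
         1.97625020e-01],
       [ 2.87852965e-01,  6.48671309e-01, -7.04532614e-01,
         1.08349824e+00],
       [ 0.00000000e+00,  0.00000000e+00,  0.00000000e+00,
         1.00000000e+00]])}
wrist {'vertical_fov': 59.390883704535916, 'cx': 321.73373247684276, 'cy': 240.94033703592783, 'view': array([[-0.33549803, -0.94203972,  0.00149405,  0.6743985 ],
       [-0.90455132,  0.32258906,  0.27878881, -0.0355013 ],
       [-0.2631121 ,  0.09218165, -0.96035127,  0.39043866],
       [ 0.        ,  0.        ,  0.        ,  1.        ]])}
```

View pics/scene0.png

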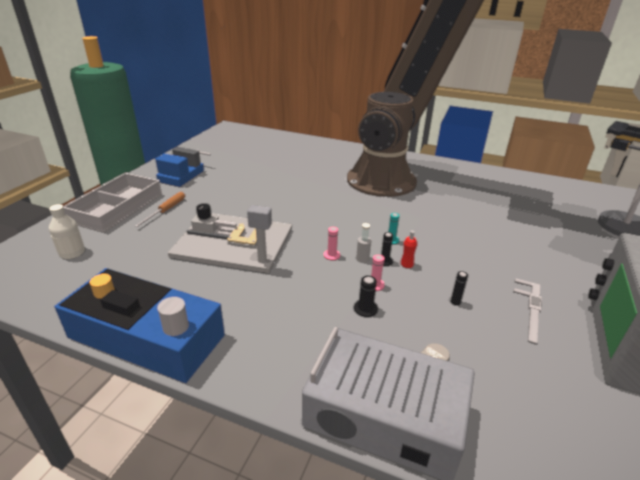

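View pics/side0.png

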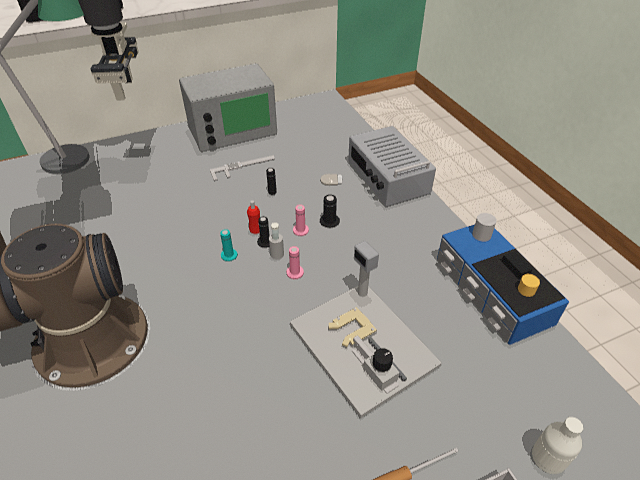

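View pics/wrist0.png

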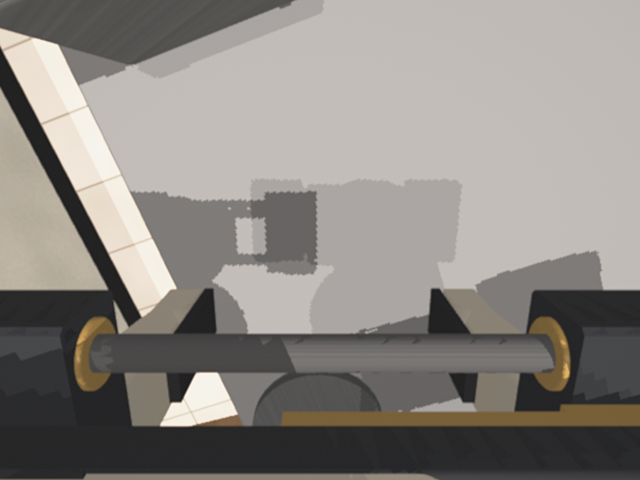

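Black candidates: (a) side (264,231) / scene (387,249), slim, between the red handle and the tube. (b) side (271,181) / scene (459,288), slim and standing alone, so the plain barrel. (c) side (330,210) / scene (367,296), the wide flanged barrel. Pink and turquoise parts are excluded. I choose (a) and will check it in a close crop.

```bash
python3 - <<'E'
import cv2,numpy as np
a=cv2.imread("pics/side0.png")[150:290,205:355];b=cv2.imread("pics/scene0.png")[205:325,315:475]
a=cv2.resize(a,(400,373),interpolation=cv2.INTER_CUBIC);b=cv2.resize(b,(400,300),interpolation=cv2.INTER_CUBIC)
b=cv2.copyMakeBorder(b,0,73,0,0,cv2.BORDER_CONSTANT)
cv2.imwrite("pics/crop1.png",np.hstack([a,b]))
a=cv2.imread("pics/side0.png")[235:415,280:450]
cv2.imwrite("pics/crop2.png",cv2.resize(a,None,fx=3.3,fy=3.3,interpolation=cv2.INTER_CUBIC))
E
```

```text
(no output)
```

View pics/crop1.png

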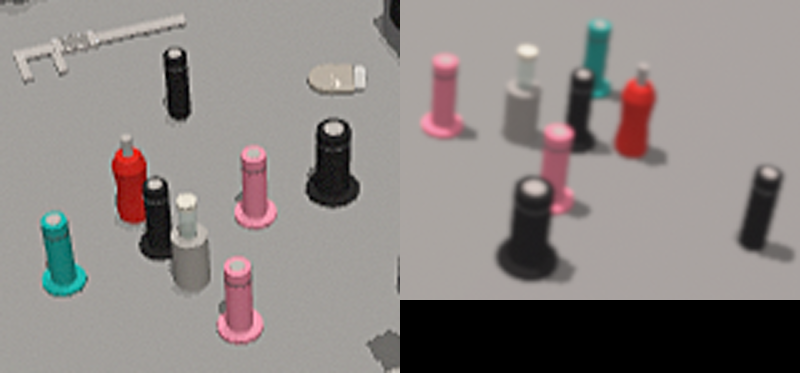

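View pics/crop2.png

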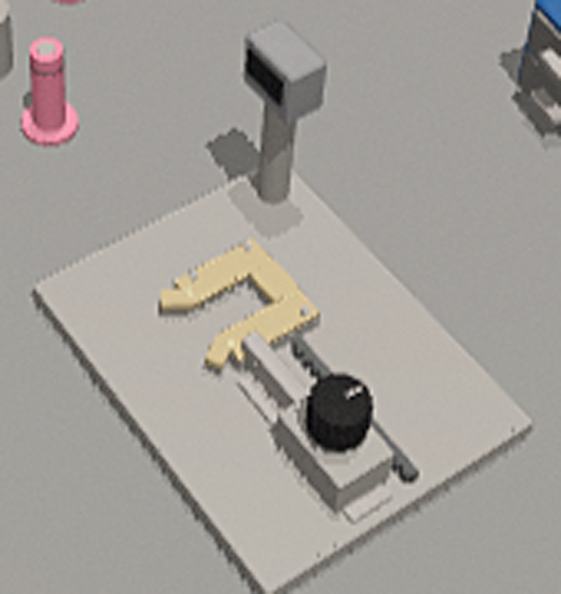

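The crop confirms (a): slim, with a flange ring at its foot, standing between the red handle and the tube. The flange shows at crop (157,248). The slot opens to the lower left in the side view, with its mouth near (347,330). The knob is at about (383,357) and the post at (365,265).

```bash
cat > h.py <<'E'
import numpy as np,cv2
def ray(i,u,v):
    f=240/np.tan(np.radians(i["vertical_fov"]/2));V=np.array(i["view"]);R=V[:3,:3];c=-R.T@V[:3,3]
    d=R.T@np.array([(u-i["cx"])/f,(v-i["cy"])/f,1]);return c,d
def onz(i,u,v,z):
    c,d=ray(i,u,v);return c+d*(z-c[2])/d[2]
def tri(*l):
    A=np.zeros((3,3));b=np.zeros(3)
    for i,u,v in l:
        c,d=ray(i,u,v);d=d/np.linalg.norm(d);P=np.eye(3)-np.outer(d,d);A+=P;b+=P@c
    return np.linalg.solve(A,b)
def proj(i,p):
    f=240/np.tan(np.radians(i["vertical_fov"]/2));V=np.array(i["view"]);q=V[:3,:3]@np.asarray(p)+V[:3,3]
    return q[:2]/q[2]*f+[i["cx"],i["cy"]]
E
python3 - <<'E'
from plant import r
from h import *
np.set_printoptions(precision=4,suppress=True)
S=r.camera_info("side");C=r.camera_info("scene")
print("probe",onz(S,263.1,219,.08),onz(C,388.2,235.4,.08),tri((S,263.1,219),(C,388.2,235.4)))
print("plain",onz(S,270.6,169.5,.08)); print("wide",onz(S,330,197.5,.08))
print("handle",onz(S,205+127/2.667,150+140/2.667,.098)); print("tube",onz(S,205+187/2.667,150+202/2.667,.1))
for n,(x,y) in dict(pinkA=(253,152),pinkB=(237,266),teal=(54,218)).items(): print(n,onz(S,205+x/2.667,150+y/2.667,.08))
for p in [(291.5,323.5),(361.2,414.4),(440.6,364.7),(369.4,287.1)]: print("deck",onz(S,*p,.02))
k=lambda x,y,z:onz(S,280+x/3.3,235+y/3.3,z)
print("knob top",k(338,391,.089),"c mouth flare L,R",k(160,293,.036),k(207,357,.036),"plate back",k(250,241,.036),k(318,311,.036))
print("post foot",k(277,197,.02))
E
```

```text
probe [0.4419 0.1268 0.08  ] [0.445  0.1308 0.08  ] [0.4424 0.1299 0.0778]
plain [0.5286 0.3117 0.08  ]
wide [0.6272 0.1358 0.08  ]
handle [0.4331 0.1761 0.098 ]
tube [0.4539 0.0708 0.1   ]
pinkA [0.5418 0.1323 0.08  ]
pinkB [ 0.4714 -0.0028  0.08  ]
teal [0.3437 0.1201 0.08  ]
deck [ 0.4034 -0.1532  0.02  ]
deck [ 0.4455 -0.3998  0.02  ]
deck [ 0.6408 -0.3698  0.02  ]
deck [ 0.6058 -0.1299  0.02  ]
knob top [ 0.5188 -0.3363  0.089 ] c mouth flare L,R [ 0.4711 -0.1968  0.036 ] [ 0.4774 -0.2531  0.036 ] plate back [ 0.543  -0.1825  0.036 ] [ 0.5572 -0.2503  0.036 ]
post foot [ 0.5838 -0.1449  0.02  ]
```

```bash
cat >> h.py <<'E'
from scipy.spatial.transform import Rotation as Ro
def T(s): return np.array(s["tcp_pos"]),Ro.from_euler('xyz',s["eef_rot"],degrees=True)
def rel(s,p,yaw):
    """remaining move in tool axes: rotvec(rad), shift mm (now), plus rotvec deg norm"""
    p0,R0=T(s);R1=Ro.from_euler('xyz',[180,0,yaw],degrees=True)
    rv=(R0.inv()*R1).as_rotvec();return rv,R0.inv().apply(np.array(p)-p0)*1000
E
python3 - <<'E'
from plant import r
from h import *
np.set_printoptions(precision=4,suppress=True)
s=r.get_state();W=r.camera_info("wrist")
c,d=ray(W,W["cx"],W["cy"]);p,R=T(s)
print("cam in tool",R.inv().apply(c-p),R.inv().apply(d))
print(rel(s,[.44,.13,.3],-170)); print(rel(s,[.45,-.05,.3],-170)); print(r.grasp_offset)
E
```

```text
cam in tool [-0.0001 -0.075  -0.1581] [-0.      0.279   0.9603]
(array([-0.0008, -0.001 ,  1.0544]), array([ 404.7599, -370.9791,  -73.5804]))
(array([-0.0008, -0.001 ,  1.0544]), array([ 570.9915, -440.743 ,  -73.3657]))
0.0188
```

>>> step_arm(deltas=[[0,0,0.15,0,0,-12,0.4],[0,0,0.15,0,0,-12,0.4],[0,0,0.15,0,0,-12,0.4],[0,0,0.15,0,0,-12,0.4],[0,0,0.15,0,0,-12,0.4],[0,0,0.15,0,0,-12,0.4],[0,0,0.15,0,0,0,0.4],[0,0,0,0,0,0,0.4]])

```text
time_s: 0.95
tcp_pos: [0.2257, 0.6342, 0.2967]
eef_rot: [-179.6, -0.2, -170.2]
contact_force: [1.2, 0.2, -0.1]
gripper_width: 0.0613
```

```bash
python3 - <<'E'
from plant import r
from h import *
np.set_printoptions(precision=4,suppress=True)
s=r.get_state();print(rel(s,[.46,.10,.3],-170),s["gripper_width"])
E
```

```text
(array([-0.0076, -0.0033, -0.0041]), array([-140.3509, -566.1687,    0.5756])) 0.06133405624470492
```

>>> step_arm(deltas=[[0,0,0,-11,-45,0,0.4],[0,0,0,-11,-45,0,0.4],[0,0,0,-11,-45,0,0.4],[0,0,0,-11,-45,0,0.4],[0,0,0,-11,-45,0,0.4],[0,0,0,-11,-45,0,0.4],[0,0,0,-11,-45,0,0.4],[0,0,0,-11,-45,0,0.4],[0,0,0,-11,-45,0,0.4],[0,0,0,-11,-45,0,0.4]])

```text
time_s: 1.95
tcp_pos: [0.422, 0.2007, 0.2955]
eef_rot: [-179.2, -0.4, -166.9]
contact_force: [1.6, 0.5, 0.6]
gripper_width: 0.0615
```

>>> step_arm(deltas=[[0,0,0,-14,-40,0,0.4],[0,0,0,-13,-40,0,0.4],[0,0,0,-5,-20,0,0.4],[0,0,0,0,0,0,0.4]])

```text
time_s: 2.35
tcp_pos: [0.478, 0.1017, 0.2964]
eef_rot: [-179.2, -0.4, -166.0]
contact_force: [-0.0, 0.5, -0.6]
gripper_width: 0.0611
```

```bash
python3 - <<'E'
from plant import r
from h import *
import pickle
np.set_printoptions(precision=4,suppress=True)
s=r.get_state();W=r.camera_info("wrist");im=r.capture("wrist");cv2.imwrite("pics/w1.png",im[:,:,::-1]);pickle.dump(W,open("w1.pkl","wb"))
print(s["tcp_pos"],s["eef_rot"],s["joints"],[proj(W,[.442,.129,.08])])
E
```

```text
[0.478  0.1017 0.2964] [-179.2024   -0.4115 -166.0281] [ 35.6164   0.585  -15.4393   0.6114 -74.6533 -21.807 ] [array([350.3737, 245.634 ])]
```

View pics/w1.png

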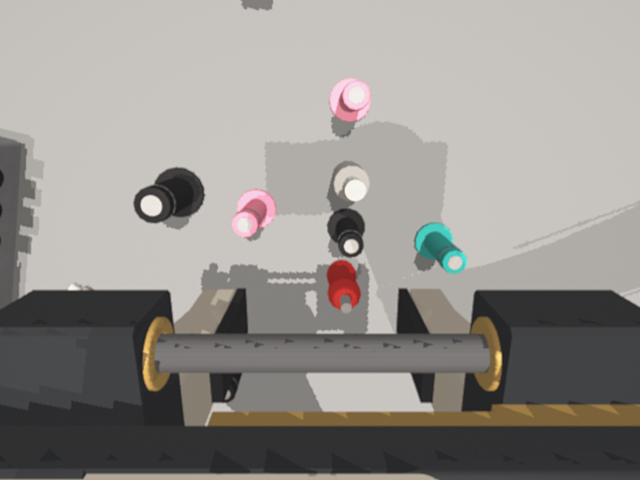

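Wrist view: the slim black flanged probe has its top at (351,246) and its flange at about (346,225). The tube is above it at (355,188), the handle below at (346,303), pink at (244,224) and turquoise at (455,262). Its top is exactly where I predicted.

```bash
python3 - <<'E'
from h import *
import pickle
np.set_printoptions(precision=4,suppress=True)
W=pickle.load(open("w1.pkl","rb"));im=cv2.imread("pics/w1.png")
def blob(x,y,rad,mask):
    m=np.zeros(im.shape[:2],np.uint8);cv2.circle(m,(x,y),rad,255,-1);m&=mask
    n,l,st,ce=cv2.connectedComponentsWithStats(m);k=1+np.argmax(st[1:,4]);return ce[k],st[k]
hsv=cv2.cvtColor(im,cv2.COLOR_BGR2HSV)
light=((hsv[:,:,2]>215)).astype(np.uint8)*255
for n,x,y,r_,z in [("probe",351,246,10,.08),("wide",150,205,13,.08),("pinkA",243,224,11,.08),("pinkB",356,95,11,.08),("teal",455,262,11,.08),("tube",355,189,12,.1)]:
    c,st=blob(x,y,r_,light);print(n,c,st[2:],onz(W,*c,z))
print("handle",onz(W,346,303,.098))
dark=(hsv[:,:,2]<60).astype(np.uint8)*255
c,st=blob(346,228,22,dark);print("dark",st)
print("flange ctr",onz(W,346,224,.006))
cv2.imwrite("pics/c3.png",cv2.resize(im[150:330,270:430],None,fx=3.3,fy=3.3))
E
```

```text
probe [350.5271 246.0853] [ 14  13 129] [0.4417 0.1294 0.08  ]
wide [150.8232 205.1447] [ 20  19 311] [0.6266 0.1353 0.08  ]
pinkA [242.9519 224.    ] [ 23  23 374] [0.5427 0.1326 0.08  ]
pinkB [356.  95.] [ 23  23 377] [ 0.4717 -0.0001  0.08  ]
teal [454.7982 262.3303] [ 13  12 109] [0.3423 0.1213 0.08  ]
tube [355.4906 189.8383] [ 22  21 371] [0.4534 0.0752 0.1   ]
handle [0.4343 0.1783 0.098 ]
dark [332 209  32  37 688]
flange ctr [0.4423 0.1256 0.006 ]
```

View pics/c3.png

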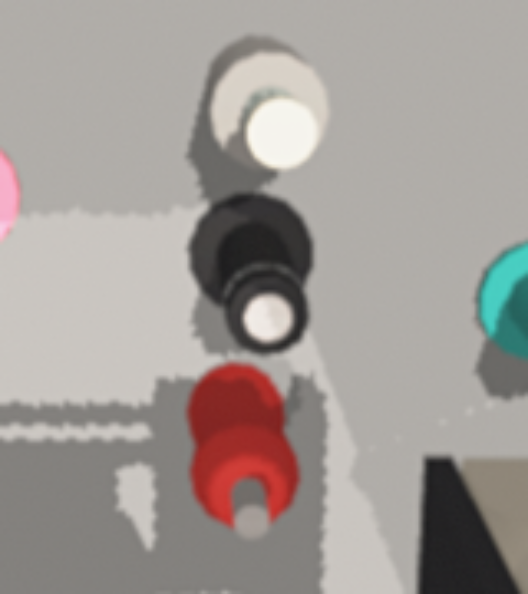

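```bash
python3 - <<'E'
from plant import r
from h import *
np.set_printoptions(precision=4,suppress=True)
s=r.get_state();print(rel(s,[.4418,.129,.15],-169))
E
```

```text
(array([-0.0139, -0.0069,  0.0518]), array([ 27.3381,  36.3851, 146.021 ]))
```

>>> step_arm(deltas=[[-0.014,-0.007,0.052,14,18,30,0.4],[0,0,0,14,18,30,0.4],[0,0,0,0,0,30,0.4],[0,0,0,0,0,30,0.4],[0,0,0,0,0,25,0.4],[0,0,0,0,0,0,0.4]])

```text
time_s: 3.0
tcp_pos: [0.4394, 0.1356, 0.147]
eef_rot: [179.9, 0.2, -168.0]
contact_force: [-1.1, -0.4, 0.4]
gripper_width: 0.0611
```

```bash
python3 - <<'E'
from plant import r
from h import *
np.set_printoptions(precision=4,suppress=True)
s=r.get_state();print(rel(s,[.4418,.129,.043],-169))
W=r.camera_info("wrist");im=r.capture("wrist");cv2.imwrite("pics/w2.png",im[:,:,::-1])
print(proj(W,[.4418,.129,.08]))
E
```

```text
(array([0.0026, 0.0031, 0.0172]), array([ -0.6294,  -7.2274, 104.0007]))
[320.09   245.2097]
```

View pics/w2.png

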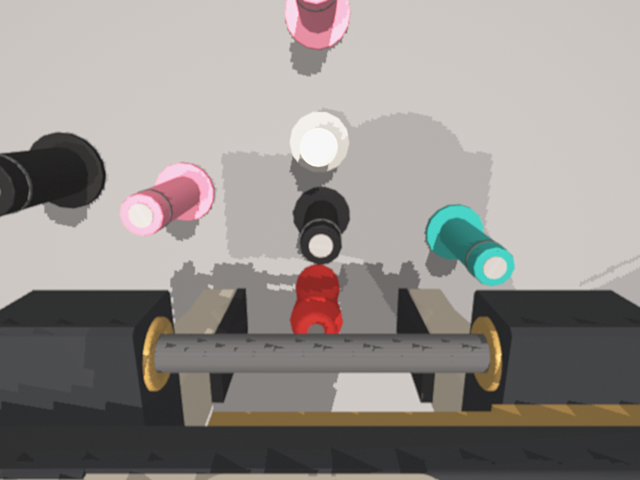

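Probe top at (320,245), matching the projection. The probe, tube and handle are in line between the jaws, so I'm descending.

>>> step_arm(deltas=[[0.003,0.003,0.017,-1,-7,4,0.4],[0,0,0,0,0,20,0.4],[0,0,0,0,0,20,0.4],[0,0,0,0,0,20,0.4],[0,0,0,0,0,18,0.4],[0,0,0,0,0,14,0.4],[0,0,0,0,0,0,0.4]])

```text
time_s: 3.75
tcp_pos: [0.4513, 0.1342, 0.0595]
eef_rot: [179.7, 1.1, -168.8]
contact_force: [0.3, 0.4, 0.3]
gripper_width: 0.0611
```

```bash
python3 - <<'E'
from plant import r
from h import *
np.set_printoptions(precision=4,suppress=True)
s=r.get_state();print(rel(s,[.4418,.129,.043],-169))
E
```

```text
(array([0.0061, 0.0184, 0.0043]), array([10.6757, -3.3012, 16.3109]))
```

>>> step_arm(deltas=[[0.006,0.018,0.004,10,-3,4,0.4],[0,0,0,0,0,6,0.4],[0,0,0,0,0,0,0.4]])

```text
time_s: 4.05
tcp_pos: [0.4435, 0.13, 0.0516]
eef_rot: [179.9, 0.2, -169.0]
contact_force: [0.1, -0.5, -0.2]
gripper_width: 0.0613
```

```bash
python3 - <<'E'
from plant import r
from h import *
np.set_printoptions(precision=4,suppress=True)
s=r.get_state();print(rel(s,[.4418,.129,.043],-169))
E
```

```text
(array([0.0014, 0.0031, 0.0003]), array([ 1.8589, -0.678 ,  8.5923]))
```

>>> step_arm(deltas=[[0.001,0.003,0,2,-1,8,0.4],[0,0,0,0,0,1,0.4],[0,0,0,0,0,0,0.4]])

```text
time_s: 4.35
tcp_pos: [0.4423, 0.129, 0.0429]
eef_rot: [179.9, 0.1, -169.0]
contact_force: [-0.3, 0.7, 0.4]
gripper_width: 0.0615
```

```bash
python3 - <<'E'
from plant import r
from h import *
np.set_printoptions(precision=4,suppress=True)
s=r.get_state();print(rel(s,[.4418,.129,.043],-169))
W=r.camera_info("wrist");im=r.capture("wrist");cv2.imwrite("pics/w3.png",im[:,:,::-1])
print(proj(W,[.4418,.129,.08]))
E
```

```text
(array([0.0012, 0.0018, 0.0006]), array([ 0.47  ,  0.0453, -0.0818]))
[322.5096 358.5348]
```

View pics/w3.png

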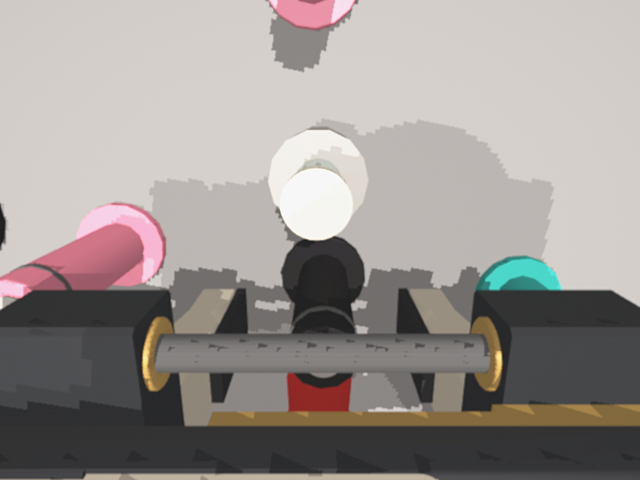

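Centred between the jaws, so I'm closing with a firm grip.

>>> step_arm(deltas=[[0,0,0,0,0,0,-0.6],[0,0,0,0,0,0,-0.6],[0,0,0,0,0,0,-0.8],[0,0,0,0,0,0,-0.8],[0,0,0,0,0,0,-0.8]], squeeze=30)

```text
time_s: 4.9
tcp_pos: [0.4424, 0.1292, 0.0432]
eef_rot: [179.9, 0.1, -169.0]
contact_force: [-0.2, -1.3, -0.4]
gripper_width: 0.0269
```

>>> step_arm(deltas=[[0,0,0,0,0,0,-0.8],[0,0,0,0,0,0,-0.8],[0,0,0,0,0,-10,-0.8],[0,0,0,0,0,-10,-0.8],[0,0,0,0,0,0,-0.8]])

```text
time_s: 5.4
tcp_pos: [0.442, 0.1289, 0.0647]
eef_rot: [180.0, 0.1, -169.0]
contact_force: [-0.4, -0.1, -1.5]
gripper_width: 0.0233
```

>>> step_arm(deltas=[[0,0,0,0,0,-20,-0.8],[0,0,0,0,0,-20,-0.8],[0,0,0,0,0,-20,-0.8],[0,0,0,0,0,0,-0.8]])

```text
time_s: 5.8
tcp_pos: [0.4416, 0.1286, 0.1276]
eef_rot: [179.9, 0.1, -169.0]
contact_force: [0.2, 0.5, -2.1]
gripper_width: 0.0234
```

```bash
python3 - <<'E'
from plant import r
from h import *
np.set_printoptions(precision=4,suppress=True)
s=r.get_state();print(rel(s,[.4418,.129,.22],-169))
E
```

```text
(array([0.0014, 0.0014, 0.0003]), array([ -0.4186,   0.4464, -92.3562]))
```

>>> step_arm(deltas=[[0,0,0,0,0,-40,-0.8],[0,0,0,0,0,-40,-0.8],[0,0,0,0,0,-40,-0.8],[0,0,0,0,-40,-30,-0.8],[0,0,0,0,-40,0,-0.8],[0,0,0,0,-40,0,-0.8],[0,0,0,0,-40,0,-0.8],[0,0,0,0,-40,0,-0.8],[0,0,0,0,-40,0,-0.8],[0,0,0,0,0,0,-0.8]])

```text
time_s: 6.8
tcp_pos: [0.4865, -0.1145, 0.2794]
eef_rot: [179.8, 0.0, -168.7]
contact_force: [0.2, 0.5, -2.1]
gripper_width: 0.0236
```

```bash
python3 - <<'E'
from plant import r
from h import *
np.set_printoptions(precision=4,suppress=True)
s=r.get_state();print(rel(s,[.50,-.16,.29],-169),s["joints"])
E
```

```text
(array([0.0029, 0.0008, 0.0047]), array([ -4.3917, -47.2177, -10.7249])) [  9.1842   1.9603 -15.8812  -0.1757 -72.1207   2.1385]
```

>>> step_arm(deltas=[[0.003,0,0.005,-4,-30,-10,-0.8],[0,0,0,0,-16,0,-0.8],[0,0,0,0,0,0,-0.8],[0,0,0,0,0,0,-0.8]])

```text
time_s: 7.2
tcp_pos: [0.4981, -0.161, 0.286]
eef_rot: [179.9, -0.2, -169.3]
contact_force: [1.0, 0.3, -1.1]
gripper_width: 0.0237
```

```bash
python3 - <<'E'
from plant import r
from h import *
import pickle
np.set_printoptions(precision=4,suppress=True)
s=r.get_state();print(s["tcp_pos"],s["eef_rot"])
W=r.camera_info("wrist");im=r.capture("wrist");cv2.imwrite("pics/w4.png",im[:,:,::-1]);pickle.dump(W,open("w4.pkl","wb"))
E
```

```text
[ 0.4981 -0.161   0.286 ] [ 179.8655   -0.1951 -169.2698]
```

View pics/w4.png

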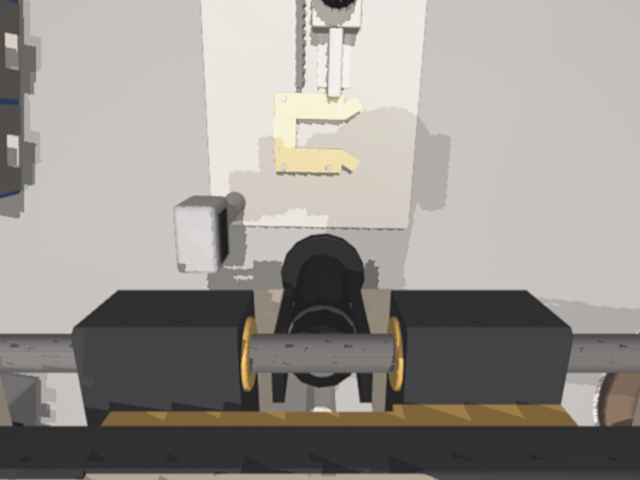

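Wrist view: the brass plate spans (274..342, 93..173), with the flared lips reaching to (360,103/160). The slot opens to the right, which is world -x, and runs along rows 120–150. The keeper bar is at (336,60..96). The deck's left, right and bottom edges are visible.

```bash
python3 - <<'E'
from h import *
import pickle
np.set_printoptions(precision=4,suppress=True)
W=pickle.load(open("w4.pkl","rb"));im=cv2.imread("pics/w4.png")
hsv=cv2.cvtColor(im,cv2.COLOR_BGR2HSV)
m=((hsv[:,:,0]>18)&(hsv[:,:,0]<32)&(hsv[:,:,1]>50)&(hsv[:,:,2]>120)).astype(np.uint8)*255
m[:80]=0;m[190:]=0;m[:,:250]=0;m[:,380:]=0
cs,_=cv2.findContours(m,cv2.RETR_EXTERNAL,cv2.CHAIN_APPROX_NONE);c=max(cs,key=cv2.contourArea)
print(cv2.contourArea(c));P=c[:,0]
for q in cv2.approxPolyDP(c,2.5,True)[:,0]: print(q,onz(W,*q,.036))
cr=im[80:190,250:380].copy();cr=cv2.resize(cr,None,fx=4.5,fy=4.5)
mm=cv2.resize(cv2.drawContours(im.copy(),[c],-1,(0,0,255),1)[80:190,250:380],None,fx=4.5,fy=4.5,interpolation=0)
cv2.imwrite("pics/c4.png",mm)
# per-column / row edge samples
def fit(pts,ax):
    X=np.array([onz(W,u,v,.036)[:2] for u,v in pts]);l=cv2.fitLine(X.astype(np.float32),cv2.DIST_HUBER,0,1e-4,1e-4).ravel();return l
def colrun(x): 
    ys=np.where(m[:,x])[0];return ys
slotA=[];slotB=[];top=[];bot=[]
for x in range(305,335):
    ys=colrun(x);g=np.where(np.diff(ys)>5)[0]
    if len(g)==1: slotA.append((x,ys[g[0]]+.5));slotB.append((x,ys[g[0]+1]-.5));top.append((x,ys[0]-.5));bot.append((x,ys[-1]+.5))
back=[(np.where(m[y])[0][0]-.5,y) for y in range(98,168)]
for n,p in dict(slotA=slotA,slotB=slotB,top=top,bot=bot,back=back).items():
    l=fit(p,0);print(n,len(p),l,"ang",np.degrees(np.arctan2(l[1],l[0])))
E
```

```text
1791.5
[358 111] [ 0.4791 -0.2473  0.036 ]
[346 118] [ 0.4888 -0.2392  0.036 ]
[296 117] [ 0.5346 -0.2314  0.036 ]
[293 147] [ 0.5328 -0.204   0.036 ]
[285 147] [ 0.5403 -0.2026  0.036 ]
[280 137] [ 0.5464 -0.2108  0.036 ]
[274 138] [ 0.5518 -0.2088  0.036 ]
[275 170] [ 0.5462 -0.1794  0.036 ]
[283 171] [ 0.5385 -0.1799  0.036 ]
[279 167] [ 0.5429 -0.183   0.036 ]
[281 163] [ 0.5416 -0.1871  0.036 ]
[287 166] [ 0.5355 -0.1853  0.036 ]
[285 171] [ 0.5366 -0.1803  0.036 ]
[340 172] [ 0.4844 -0.1891  0.036 ]
[341 164] [ 0.4849 -0.1968  0.036 ]
[353 170] [ 0.4725 -0.1933  0.036 ]
[359 160] [ 0.4688 -0.2037  0.036 ]
[342 149] [ 0.4868 -0.2108  0.036 ]
[296 148] [ 0.5299 -0.2036  0.036 ]
[295 119] [ 0.5353 -0.2295  0.036 ]
[343 119] [ 0.4913 -0.2378  0.036 ]Traceback (most recent call last):
  File "<stdin>", line 23, in <module>
IndexError: index 0 is out of bounds for axis 0 with size 0
```

View pics/c4.png

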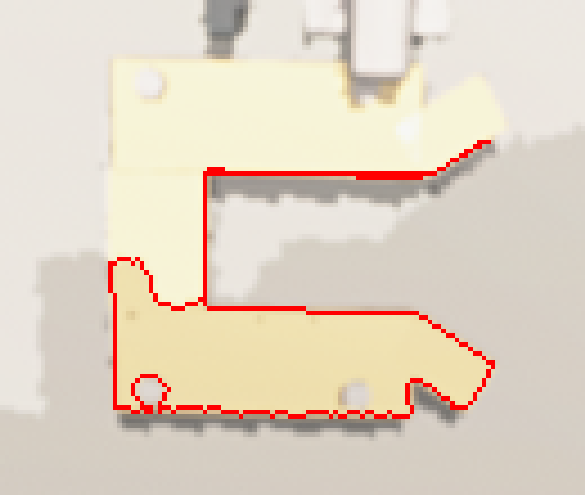

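```bash
python3 - <<'E'
from h import *
import pickle
np.set_printoptions(precision=4,suppress=True)
W=pickle.load(open("w4.pkl","rb"));im=cv2.imread("pics/w4.png").astype(int)
d=im[:,:,2]-im[:,:,0]
print(d[133,255:300], d[85:180,320])
m=(d>22).astype(np.uint8)*255
m[:88]=0;m[176:]=0;m[:,:266]=0;m[:,370:]=0
cs,_=cv2.findContours(m,cv2.RETR_EXTERNAL,cv2.CHAIN_APPROX_NONE);c=max(cs,key=cv2.contourArea)
print(cv2.contourArea(c))
m2=np.zeros_like(m);cv2.drawContours(m2,[c],-1,255,-1);m=m2
def fit(pts):
    X=np.array([onz(W,u,v,.036)[:2] for u,v in pts]);return cv2.fitLine(X.astype(np.float32),cv2.DIST_HUBER,0,1e-4,1e-4).ravel()
E={k:[] for k in("slotA","slotB","top","bot","back","end")}
for x in range(302,332):
    ys=np.where(m[:,x])[0];g=np.where(np.diff(ys)>10)[0]
    if len(g)==1: E["slotA"].append((x,ys[g[0]]+.5));E["slotB"].append((x,ys[g[0]+1]-.5));E["top"].append((x,ys[0]-.5));E["bot"].append((x,ys[-1]+.5))
for y in range(97,168):
    xs=np.where(m[y])[0];E["back"].append((xs[0]-.5,y))
    if 124<y<143: E["end"].append((xs[-1]+.5,y))
L={n:fit(p) for n,p in E.items()}
for n,l in L.items():print(n,len(E[n]),l,"ang %.2f"%np.degrees(np.arctan(l[1]/l[0])))
def inter(a,b):
    M=np.array([L[a][:2],-L[b][:2]]).T;t=np.linalg.solve(M,L[b][2:]-L[a][2:]);return L[a][2:]+t[0]*L[a][:2]
for a in("slotA","slotB"): print("end",a,inter(a,"end"))
for a in("top","bot"): print("back",a,inter(a,"back"))
E
```

```text
[11 12 12 12 11 12 11 11 11 12 12 12 12 12 12 11 11 11 15 28 31 32 31 32
 32 31 32 32 32 32 31 32 32 32 32 31 32 31 30 36 59 39 19 11 11] [ 8 11 18 18 12 11 10 14 29 38 30 29 29 29 30 30 30 30 30 30 31 31 31 31
 31 33 33 32 32 32 32 30 34 62 45 12 10 11 12 16 14 11 11 12 12 11 12 12
 16 18 18 18 18 18 18 18 17 18 18 18 17 17 20 43 66 66 63 60 61 63 62 61
 61 62 63 64 64 63 63 64 65 65 65 64 64 66 71 55 16  6 10 16 19 19 18]
4535.5
slotA 30 [ 0.9826  0.1859  0.515  -0.2328] ang 10.71
slotB 30 [ 0.9901  0.1402  0.5096 -0.2082] ang 8.06
top 30 [ 0.9825  0.1861  0.5213 -0.2558] ang 10.73
bot 30 [ 0.9827  0.1855  0.5087 -0.1841] ang 10.69
back 71 [ 0.1542 -0.988   0.5526 -0.2111] ang -81.13
end 18 [ 0.1693 -0.9856  0.5317 -0.2168] ang -80.25
end slotA [ 0.5338 -0.2293]
end slotB [ 0.5297 -0.2053]
back top [ 0.5585 -0.2488]
back bot [ 0.5473 -0.1768]
```

```bash
cat > fit.py <<'E'
from h import *
import pickle
np.set_printoptions(precision=4,suppress=True)
W=pickle.load(open("w4.pkl","rb"));im=cv2.imread("pics/w4.png").astype(float)
g=cv2.cvtColor(im.astype(np.uint8),cv2.COLOR_BGR2GRAY).astype(float)
d=im[:,:,2]-im[:,:,0]
def cross(v,thr,rising=True):
    for i in range(len(v)-1):
        a,b=v[i],v[i+1]
        if (a<thr<=b) if rising else (a>=thr>b): return i+(thr-a)/(b-a)
    return None
def fit(pts,z):
    X=np.array([onz(W,u,v,z)[:2] for u,v in pts]);l=cv2.fitLine(X.astype(np.float32),cv2.DIST_HUBER,0,1e-5,1e-5).ravel()
    n=np.array([-l[1],l[0]]);res=(X-l[2:])@n;return l,res.std()
E={}
E["top"]=[(x,86+cross(d[86:110,x],20)) for x in range(280,328) if cross(d[86:110,x],20) is not None]
E["bot"]=[(x,160+cross(d[160:180,x],38,False)) for x in range(282,338) if cross(d[160:180,x],38,False) is not None]
E["slotB"]=[(x,135+cross(d[135:160,x],40)) for x in range(302,338) if cross(d[135:160,x],40) is not None]
E["back"]=[(265+cross(d[y,265:290],21),y) for y in range(98,135)]+[(265+cross(d[y,265:290],36),y) for y in range(145,165)]
l0={}
for n,p in E.items():
    l,s=fit(p,.036);l0[n]=l;print(n,len(p),l,"ang %.2f"%np.degrees(np.arctan(l[1]/l[0])),"std",s)
# deck edges
D={}
D["dl"]=[(195+cross(g[y,195:225],(g[y,197]+g[y,222])/2),y) for y in range(5,110) if cross(g[y,195:225],(g[y,197]+g[y,222])/2) is not None]
D["dr"]=[]
for y in range(5,90):
    v=g[y,405:440]; k=cross(-v,-(v[2]+v[-2])/2)
    if k is not None:D["dr"].append((405+k,y))
for n,p in D.items():
    l,s=fit(p,.02);print(n,len(p),l,"ang %.2f"%np.degrees(np.arctan(l[1]/l[0])),"std",s)
E
python3 fit.py
```

```text
top 48 [ 0.9857  0.1682  0.5364 -0.2535] ang 9.69 std 0.0008081997595997759
bot 56 [ 0.9933  0.1151  0.5194 -0.1833] ang 6.61 std 0.0029517867713191094
slotB 36 [ 0.9869  0.1612  0.5091 -0.2076] ang 9.28 std 5.088724967908816e-05
back 57 [ 0.1715 -0.9852  0.5513 -0.2057] ang -80.12 std 0.00022796423521256423
dl 105 [ 0.1646 -0.9864  0.6292 -0.2696] ang -80.53 std 0.00020951166350961106
dr 85 [ 0.1658 -0.9862  0.4332 -0.3255] ang -80.46 std 0.00018316521737684192
```

```bash
cat >> h.py <<'E'
SE=np.array([.5203,-.2192,.02]);YAW=9.5
RS=Ro.from_euler('z',YAW,degrees=True)
def seat(p): return RS.inv().apply(np.asarray(p)-SE)
def world(q): return RS.apply(np.asarray(q))+SE
E
python3 - <<'E'
from h import *
import pickle
np.set_printoptions(precision=4,suppress=True)
W=pickle.load(open("w4.pkl","rb"))
for q in [(182,205),(222,200),(220,268),(178,262),(228,225)]: print("post head",seat(onz(W,*q,.162)))
for q in [(345,96),(328,95),(342,40)]: print("keeper",seat(onz(W,*q,.0505)))
p=np.array([.4981,-.161,.286]);R=Ro.from_euler('xyz',[179.87,-.195,-169.27],degrees=True)
for off in (-.021,0): 
  for x in(-.021,0,.021): print("flange pred",off,x,proj(W,p+R.apply([x,off,.037])))
print("place",world([-.075,0,.043]),"home",world([0,0,.043]))
im=cv2.imread("pics/w4.png");cv2.imwrite("pics/c5.png",cv2.resize(im[180:320,160:400],None,fx=3,fy=3))
E
```

```text
post head [0.0825 0.0447 0.142 ]
post head [0.0552 0.0407 0.142 ]
post head [0.0588 0.0898 0.142 ]
post head [0.0883 0.0859 0.142 ]
post head [0.0518 0.0581 0.142 ]
keeper [-0.0319 -0.0331  0.0305]
keeper [-0.0169 -0.0337  0.0305]
keeper [-0.0277 -0.0784  0.0305]
flange pred -0.021 -0.021 [277.6709 235.5756]
flange pred -0.021 0 [321.327  235.5606]
flange pred -0.021 0.021 [364.9811 235.5456]
flange pred 0 -0.021 [278.9211 276.4726]
flange pred 0 0 [321.35   276.4571]
flange pred 0 0.021 [363.777  276.4417]
place [ 0.4463 -0.2316  0.063 ] home [ 0.5203 -0.2192  0.063 ]
```

View pics/c5.png

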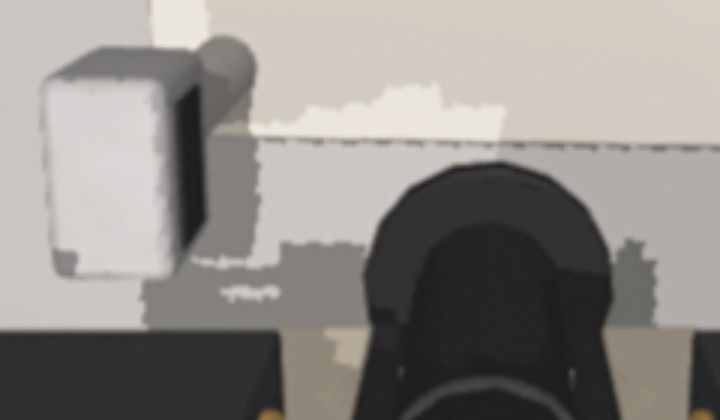

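>>> step_arm(deltas=[[0,0,0.145,4,0,0,-0.8],[0,0,0.145,0,0,0,-0.8],[0,0,0.145,0,0,0,-0.8],[0,0,0.145,0,0,0,-0.8],[0,0,0.145,0,0,0,-0.8],[0,0,0.145,0,0,0,-0.8],[0,0,0.145,0,0,0,-0.8],[0,0,0.145,0,0,0,-0.8],[0,0,0.145,0,0,0,-0.8],[0,0,0.145,0,0,0,-0.8]])

```text
time_s: 8.25
tcp_pos: [0.4917, -0.1509, 0.2842]
eef_rot: [-179.8, -0.3, 105.1]
contact_force: [-0.5, -0.1, -0.5]
gripper_width: 0.0233
```

```bash
cat > go.py <<'E'
import sys
from plant import r
from h import *
np.set_printoptions(precision=3,suppress=True)
s=r.get_state();q=[float(a)/1000 for a in sys.argv[1:4]];yaw=YAW+90 if len(sys.argv)<5 else float(sys.argv[4])
rv,t=rel(s,world(q),yaw);print("rel",rv,t,"seat tcp",seat(s["tcp_pos"])*1000,"F",s["contact_force"],"w",s["gripper_width"],"t",s["time_s"])
E
python3 go.py -75 0 240
```

```text
rel [-0.004 -0.006  0.098] [-66.165 -64.747  24.01 ] seat tcp [-16.96   72.064 264.18 ] F [-0.468 -0.065 -0.506] w 0.02328336940875403 t 8.25
```

>>> step_arm(deltas=[[-0.004,-0.006,0.098,-22,-22,0,-0.8],[0,0,0,-22,-22,0,-0.8],[0,0,0,-22,-20,0,-0.8],[0,0,0,0,0,0,-0.8],[0,0,0,0,0,0,-0.8]])

```text
time_s: 8.75
tcp_pos: [0.4401, -0.2247, 0.2833]
eef_rot: [179.9, -0.0, 99.4]
contact_force: [-1.1, 0.2, -2.0]
gripper_width: 0.0234
```

```bash
python3 go.py -75 0 240; python3 - <<'E'
from plant import r
from h import *
import pickle
W=r.camera_info("wrist");im=r.capture("wrist");cv2.imwrite("pics/w5.png",im[:,:,::-1]);pickle.dump(W,open("w5.pkl","wb"))
E
```

```text
rel [ 0.001 -0.001 -0.002] [-7.765  4.958 23.304] seat tcp [-79.973   7.757 263.304] F [-1.057  0.2   -1.976] w 0.023426713201074957 t 8.75
```

View pics/w5.png

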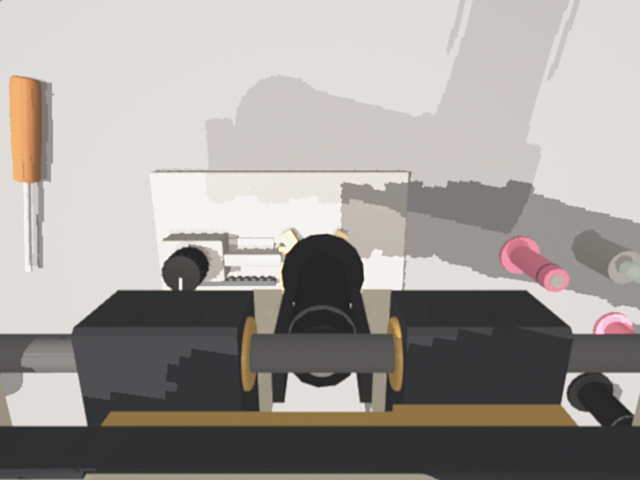

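>>> step_arm(deltas=[[0,0,0,-8,5,25,-0.8],[0,0,0,0,0,30,-0.8],[0,0,0,0,0,30,-0.8],[0,0,0,0,0,30,-0.8],[0,0,0,0,0,30,-0.8],[0,0,0,0,0,0,-0.8]])

```text
time_s: 9.4
tcp_pos: [0.4517, -0.2264, 0.1354]
eef_rot: [179.6, 0.0, 99.9]
contact_force: [-1.0, 0.1, -0.7]
gripper_width: 0.0232
```

```bash
python3 go.py -75 0 70
```

```text
rel [0.007 0.001 0.006] [-4.155 -6.534 45.378] seat tcp [-68.812   4.229 115.42 ] F [-0.973  0.091 -0.748] w 0.02323749640713076 t 9.4
```

>>> step_arm(deltas=[[0.007,0,0.006,-4,-7,15,-0.8],[0,0,0,0,0,15,-0.8],[0,0,0,0,0,15,-0.8],[0,0,0,0,0,0,-0.8]])

```text
time_s: 9.8
tcp_pos: [0.4503, -0.2298, 0.0939]
eef_rot: [179.8, 0.2, 99.8]
contact_force: [-0.1, -0.7, -1.8]
gripper_width: 0.0234
```

```bash
python3 go.py -75 0 44; python3 - <<'E'
from plant import r
from h import *
import pickle
for n in("wrist","side"):
    W=r.camera_info(n);im=r.capture(n);cv2.imwrite(f"pics/{n}6.png",im[:,:,::-1])
    if n=="side":cv2.imwrite("pics/c6.png",cv2.resize(im[220:420,260:460,::-1],None,fx=3,fy=3))
E
```

```text
rel [0.003 0.003 0.006] [-1.001 -4.343 29.919] seat tcp [-70.768   1.13   73.93 ] F [-0.123 -0.687 -1.836] w 0.023389867510227952 t 9.8
```

View pics/c6.png

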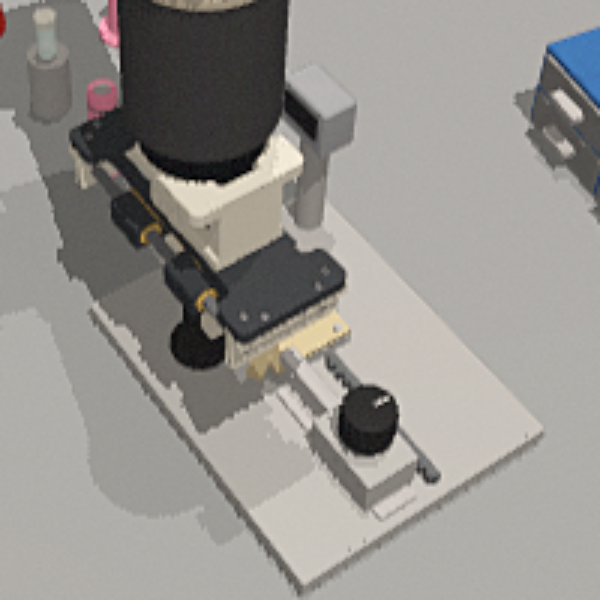

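View pics/wrist6.png

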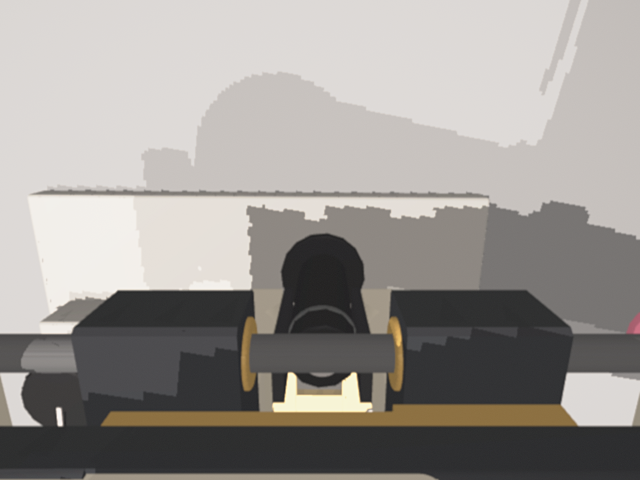

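>>> step_arm(deltas=[[0.003,0.003,0.006,-1,-4,10,-0.8],[0,0,0,0,-1,10,-0.8],[0,0,0,0,-1,8,-0.8],[0,0,0,0,0,0,-0.8]])

```text
time_s: 10.3
tcp_pos: [0.4479, -0.2324, 0.0686]
eef_rot: [179.5, 0.2, 99.6]
contact_force: [-1.0, 0.3, -1.7]
gripper_width: 0.0235
```

```bash
python3 go.py -75 0 44
```

```text
rel [0.008 0.003 0.001] [ 1.055 -1.44   4.59 ] seat tcp [-73.597  -1.039  48.605] F [-0.998  0.254 -1.666] w 0.02346652537273359 t 10.3
```

>>> step_arm(deltas=[[0.008,0.003,0.001,1,-1,3,-0.8],[0,0,0,0,0,1,-0.8],[0,0,0,0,0,0,-0.8]])

```text
time_s: 10.6
tcp_pos: [0.4466, -0.2317, 0.0641]
eef_rot: [-179.9, -0.0, 99.5]
contact_force: [-0.6, 0.2, -1.2]
gripper_width: 0.0236
```

```bash
python3 go.py -75 0 44
```

```text
rel [-0.001 -0.    -0.   ] [ 0.159 -0.28   0.138] seat tcp [-74.72   -0.159  44.137] F [-0.636  0.167 -1.235] w 0.02359917748546323 t 10.6
```

>>> step_arm(deltas=[[0,0,0,0,6,0.3,-0.8],[0,0,0,0,6,0,-0.8],[0,0,0,0,6,0,-0.8],[0,0,0,0,6,0,-0.8],[0,0,0,0,0,0,-0.8]])

```text
time_s: 11.1
tcp_pos: [0.4737, -0.2275, 0.0645]
eef_rot: [180.0, 0.0, 99.5]
contact_force: [0.2, 0.4, -1.7]
gripper_width: 0.0236
```

```bash
python3 go.py 0 0 43.8; python3 - <<'E'
from plant import r
from h import *
im=r.capture("side");cv2.imwrite("pics/c7.png",cv2.resize(im[260:390,290:430,::-1],None,fx=4,fy=4,interpolation=cv2.INTER_CUBIC))
E
```

```text
rel [0.    0.001 0.   ] [ 0.442 47.351  0.703] seat tcp [-47.351  -0.458  44.481] F [ 0.224  0.43  -1.702] w 0.023589917176922267 t 11.1
```

View pics/c7.png

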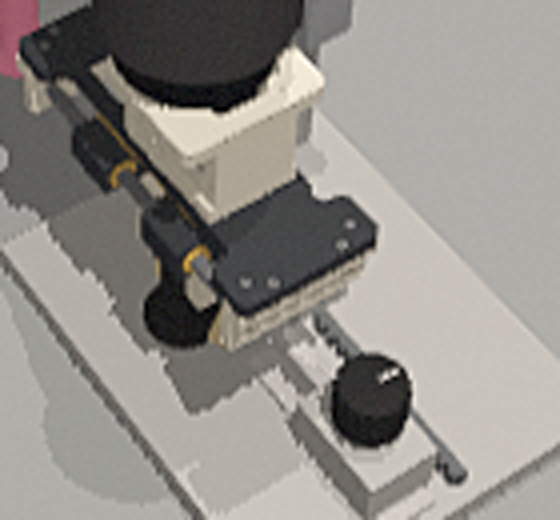

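>>> step_arm(deltas=[[0,0,0,0.5,5,0.7,-0.8],[0,0,0,0,5,0,-0.8],[0,0,0,0,5,0,-0.8],[0,0,0,0,0,0,-0.8]])

```text
time_s: 11.55
tcp_pos: [0.4888, -0.2242, 0.0635]
eef_rot: [-180.0, 0.0, 99.5]
contact_force: [0.0, 0.2, -2.0]
gripper_width: 0.0237
```

```bash
python3 go.py 0 0 43.8
```

```text
rel [-0.  0.  0.] [-0.276 31.903 -0.272] seat tcp [-31.903   0.273  43.534] F [ 0.008  0.207 -1.971] w 0.023672517429003465 t 11.55
```

>>> step_arm(deltas=[[0,0,0,-0.3,5,0,-0.8],[0,0,0,0,5,0,-0.8],[0,0,0,0,5,0,-0.8],[0,0,0,0,0,0,-0.8]])

```text
time_s: 11.95
tcp_pos: [0.505, -0.2218, 0.0635]
eef_rot: [-180.0, 0.0, 99.5]
contact_force: [-0.5, 0.5, -1.5]
gripper_width: 0.0232
```

```bash
python3 go.py 0 0 43.8
```

```text
rel [-0.  0.  0.] [ 0.076 15.535 -0.295] seat tcp [-15.535  -0.077  43.509] F [-0.485  0.513 -1.526] w 0.02324826428888191 t 11.95
```

No contact force, so the probe is entering cleanly.

>>> step_arm(deltas=[[0,0,0,0,5,0,-0.8],[0,0,0,0,4,0,-0.8],[0,0,0,0,3,0,-0.8],[0,0,0,0,0,0,-0.8]])

```text
time_s: 12.35
tcp_pos: [0.5178, -0.2197, 0.0634]
eef_rot: [-180.0, 0.0, 99.5]
contact_force: [0.3, -1.1, -1.3]
gripper_width: 0.0232
```

```bash
python3 go.py 0 0 43.8
```

```text
rel [-0.  0.  0.] [ 0.044  2.497 -0.39 ] seat tcp [-2.497 -0.044 43.411] F [ 0.253 -1.137 -1.287] w 0.02319848937241066 t 12.35
```

>>> step_arm(deltas=[[0,0,0,0,1.5,0,-0.8],[0,0,0,0,1,0,-0.8],[0,0,0,0,0.5,0,-0.8],[0,0,0,0,0,0,-0.8]])

```text
time_s: 12.75
tcp_pos: [0.5207, -0.2191, 0.0633]
eef_rot: [-180.0, 0.0, 99.5]
contact_force: [0.4, 0.4, -1.8]
gripper_width: 0.0236
```

```bash
python3 go.py 0 0 43.8
```

```text
rel [-0.001  0.    -0.   ] [-0.034 -0.408 -0.508] seat tcp [ 0.408  0.033 43.292] F [ 0.411  0.378 -1.8  ] w 0.023636011621570207 t 12.75
```

>>> step_arm(deltas=[[0,0,0,0,1,0,-0.8],[0,0,0,0,0,0,-0.8]])

```text
time_s: 12.95
tcp_pos: [0.5216, -0.219, 0.0633]
eef_rot: [-180.0, 0.0, 99.5]
contact_force: [1.4, -0.1, -1.9]
gripper_width: 0.0235
```

>>> step_arm(deltas=[[0,0,0,0,1,0,-0.8],[0,0,0,0,0,0,-0.8]])

```text
time_s: 13.15
tcp_pos: [0.522, -0.2188, 0.0633]
eef_rot: [-179.9, -0.0, 99.5]
contact_force: [-0.8, -0.2, -0.9]
gripper_width: 0.0235
```

```bash
python3 go.py 0 0 43.8
```

```text
rel [-0.002 -0.    -0.   ] [-0.067 -1.782 -0.519] seat tcp [ 1.781  0.067 43.277] F [-0.819 -0.217 -0.865] w 0.023548764900642408 t 13.15
```

>>> step_arm(deltas=[[0,0,0,0,1.5,0,-0.8],[0,0,0,0,0,0,-0.8]])

```text
time_s: 13.35
tcp_pos: [0.5222, -0.2188, 0.0633]
eef_rot: [-179.7, -0.0, 99.5]
contact_force: [-0.8, -0.4, -0.5]
gripper_width: 0.0233
```

>>> step_arm(deltas=[[0,0,0,0,1.5,0,-0.8],[0,0,0,0,0,0,-0.8]])

```text
time_s: 13.55
tcp_pos: [0.5224, -0.2188, 0.0634]
eef_rot: [-179.6, -0.0, 99.5]
contact_force: [-0.9, -0.3, -0.3]
gripper_width: 0.0235
```

```bash
python3 go.py 0 0 43.8
```

```text
rel [-0.007 -0.001 -0.001] [-0.067 -2.152 -0.424] seat tcp [ 2.149  0.066 43.362] F [-0.92  -0.308 -0.31 ] w 0.02345582409407056 t 13.55
```

```bash
python3 - <<'E'
from plant import r
from h import *
im=r.capture("side");cv2.imwrite("pics/c8.png",cv2.resize(im[240:370,300:440,::-1],None,fx=4,fy=4,interpolation=cv2.INTER_CUBIC))
im=r.capture("scene");cv2.imwrite("pics/c9.png",cv2.resize(im[160:280,160:310,::-1],None,fx=4,fy=4,interpolation=cv2.INTER_CUBIC))
E
```

```text
(no output)
```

View pics/c8.png

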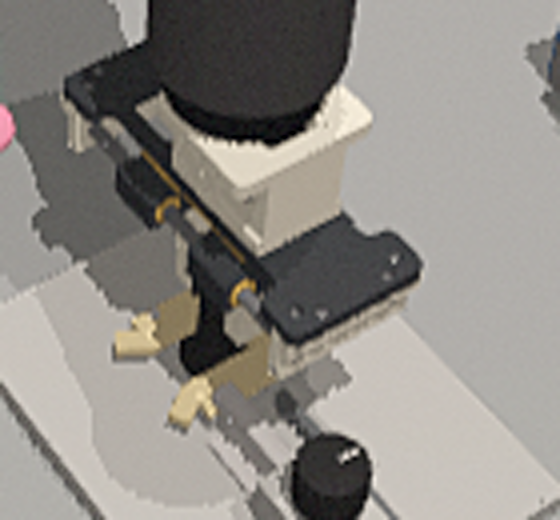

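View pics/c9.png

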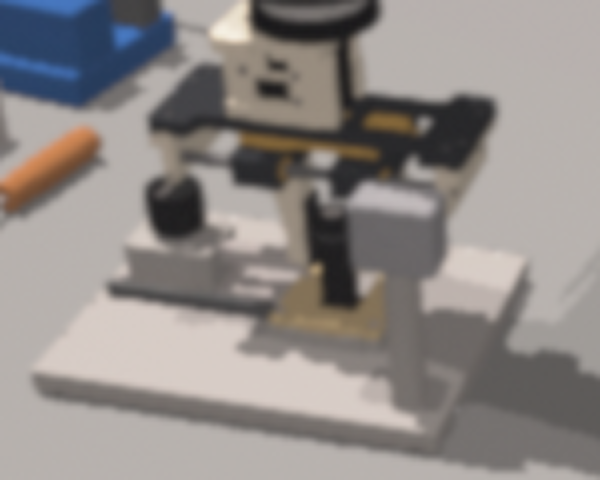

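>>> step_arm(deltas=[[-0.007,0,0,0,0,0.3,-0.8],[0,0,0,0,0,0,-0.3],[0,0,0,0,0,0,0.1],[0,0,0,0,0,0,0.1],[0,0,0,0,0,0,0.1],[0,0,0,0,0,0,0.1]])

```text
time_s: 14.25
tcp_pos: [0.5261, -0.2185, 0.0641]
eef_rot: [179.6, 0.0, 99.5]
contact_force: [-0.7, -0.1, 0.6]
gripper_width: 0.0481
```

```bash
python3 go.py 0 0 43.8
```

```text
rel [0.007 0.001 0.   ] [ 0.319 -5.847  0.227] seat tcp [ 5.845 -0.318 44.07 ] F [-0.669 -0.131  0.627] w 0.048149399894772744 t 14.25
```

>>> step_arm(deltas=[[0.007,0,0,0,-5,-10,0.1],[0,0,0,0,0,-20,0.1],[0,0,0,0,0,-25,0.1],[0,0,0,0,0,-30,0.1],[0,0,0,0,0,-40,0.1],[0,0,0,0,0,-40,0.1],[0,0,0,0,0,-40,0.1],[0,0,0,0,0,0,0.1]])

```text
time_s: 15.05
tcp_pos: [0.5181, -0.22, 0.2813]
eef_rot: [-179.8, 0.1, 99.5]
contact_force: [-0.1, -0.6, -0.7]
gripper_width: 0.0481
```

```bash
python3 go.py 0 0 240; python3 - <<'E'
from plant import r
from h import *
import pickle
W=r.camera_info("wrist");im=r.capture("wrist");cv2.imwrite("pics/w10.png",im[:,:,::-1]);pickle.dump(W,open("w10.pkl","wb"))
im=r.capture("side");cv2.imwrite("pics/c10.png",cv2.resize(im[240:390,300:440,::-1],None,fx=4,fy=4,interpolation=cv2.INTER_CUBIC))
E
```

```text
rel [-0.004  0.002  0.   ] [ 0.445  2.39  21.27 ] seat tcp [ -2.315  -0.403 261.279] F [-0.103 -0.579 -0.722] w 0.04807942324042871 t 15.05
```

View pics/w10.png

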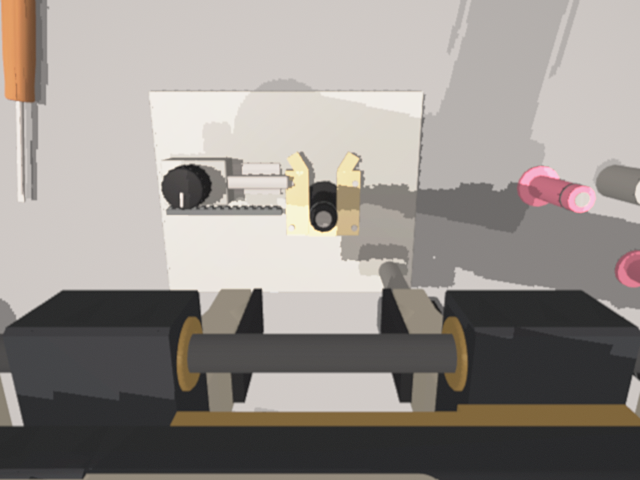

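View pics/c10.png

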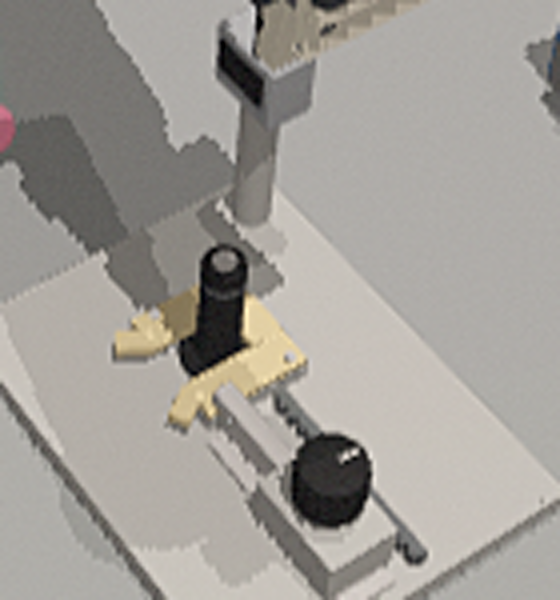

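The wrist view shows the probe inside the slot: top cap at (323,218), plate at (286..360, 171..236), knob at (187,188). Next I'm checking the home position numerically.

```bash
python3 - <<'E'
from h import *
import pickle
np.set_printoptions(precision=4,suppress=True)
W=pickle.load(open("w10.pkl","rb"));im=cv2.imread("pics/w10.png")
g=cv2.cvtColor(im,cv2.COLOR_BGR2GRAY)
m=np.zeros_like(g);cv2.circle(m,(323,218),9,255,-1);m&=((g>85)*255).astype(np.uint8)
n,l,st,ce=cv2.connectedComponentsWithStats(m);k=1+np.argmax(st[1:,4]);print(ce[k],st[k])
print("probe top seat",seat(onz(W,*ce[k],.10))*1000)
for n,q,z in [("plate back L",(287,236),.036),("back R",(359,236),.036),("slot end",(323,205),.036),("front",(325,171),.036),("knobtop",(187,187),.089),("keeper tip",(289,182),.0505)]:
    print(n,seat(onz(W,*q,z))*1000)
cv2.imwrite("pics/c11.png",cv2.resize(im[80:300,140:430],None,fx=2.7,fy=2.7,interpolation=cv2.INTER_CUBIC))
E
```

```text
[323.0758 218.7962] [315 211  17  17 211]
probe top seat [ 0.9606  0.6628 80.    ]
plate back L [ 33.2096 -35.1042  16.    ]
back R [33.1807 36.4825 16.    ]
slot end [ 1.9022  0.6716 16.    ]
front [-30.9726   2.5519  16.    ]
knobtop [ -23.7265 -113.1655   69.    ]
keeper tip [-22.5242 -30.8081  30.5   ]
```

View pics/c11.png

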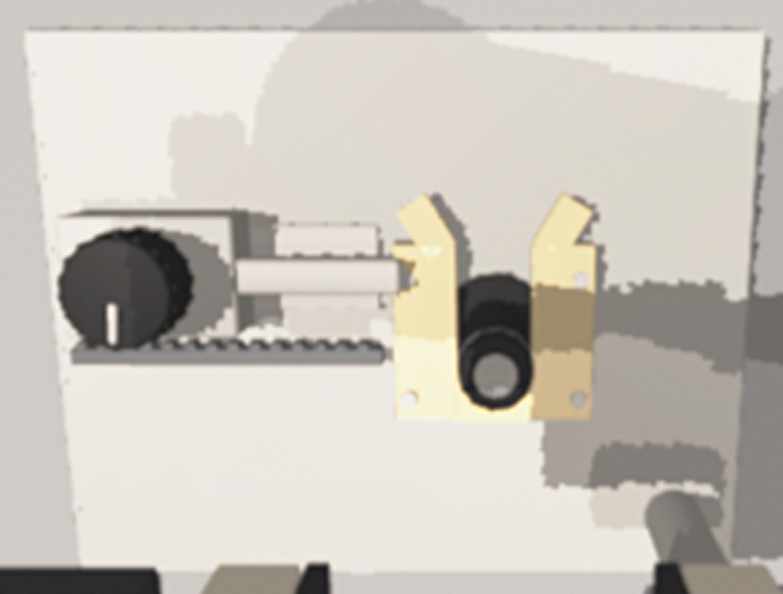

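The plate's back edge reads +33.2 where 32 is nominal, so the true seat is at about +1.2 in my frame. The probe reads +1.0, so it is home to within 1 mm. I'll shift my frame by (1.1, 0.6) and go to the knob, jaws along seat x.

```bash
cat >> h.py <<'E'
SE=SE+RS.apply([.0011,.0006,0])
E
python3 - <<'E'
from h import *
import pickle
W=pickle.load(open("w10.pkl","rb"))
print(seat(onz(W,183.3,187.4,.089))*1000)
E
```

```text
[ -24.49015426 -116.89262989   69.        ]
```

>>> step_arm(deltas=[[0,0,-0.145,0,0,0,0.2],[0,0,-0.145,0,0,0,0.2],[0,0,-0.145,0,0,0,0.2],[0,0,-0.145,0,0,0,0.2],[0,0,-0.145,0,0,0,0.2],[0,0,-0.145,0,0,0,0.2],[0,0,-0.145,0,0,0,0.2],[0,0,-0.145,0,0,0,0.2],[0,0,-0.145,0,0,0,0.2],[0,0,-0.145,0,0,0,0.2]])

```text
time_s: 16.15
tcp_pos: [0.507, -0.2174, 0.2641]
eef_rot: [179.6, -1.9, -174.8]
contact_force: [0.5, 0.5, 0.2]
gripper_width: 0.0524
```

```bash
python3 go.py -22.5 -100 200 -170.5
```

```text
rel [ 0.009 -0.032 -0.075] [  -0.646 -104.078   43.257] seat tcp [-13.958   3.39  244.062] F [0.525 0.542 0.213] w 0.052445286185266844 t 16.15
```

>>> step_arm(deltas=[[0.009,-0.032,-0.075,0,-30,0,0.2],[0,0,0,0,-35,10,0.2],[0,0,0,0,-35,20,0.2],[0,0,0,0,0,10,0.2],[0,0,0,0,0,0,0.2],[0,0,0,0,0,0,0.2]])

```text
time_s: 16.75
tcp_pos: [0.5178, -0.3175, 0.2159]
eef_rot: [179.7, -0.6, -169.9]
contact_force: [0.7, -0.1, -0.4]
gripper_width: 0.0526
```

```bash
python3 go.py -22.5 -117.5 100 -170.5; python3 - <<'E'
from plant import r
from h import *
import pickle
W=r.camera_info("wrist");im=r.capture("wrist");cv2.imwrite("pics/w12.png",im[:,:,::-1]);pickle.dump(W,open("w12.pkl","wb"))
print(proj(W,world([-.0225,-.1175,.069])),r.get_state()["joints"])
E
```

```text
rel [ 0.005 -0.01   0.011] [  1.973 -20.881  95.781] seat tcp [-19.801 -97.104 195.868] F [ 0.702 -0.138 -0.439] w 0.05259251678640766 t 16.75
[323.83912256 200.68158587] [-13.12354375  15.00516265  -8.60251057  -0.07817329 -67.0233233
  23.27416672]
```

View pics/w12.png

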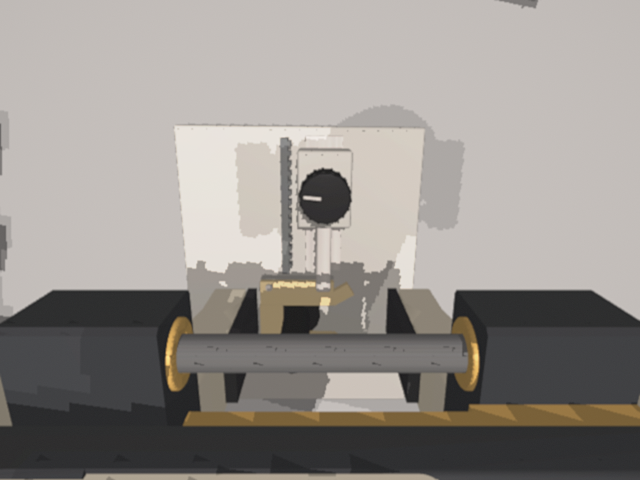

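```bash
python3 - <<'E'
from h import *
import pickle
W=pickle.load(open("w12.pkl","rb"));im=cv2.imread("pics/w12.png");g=cv2.cvtColor(im,cv2.COLOR_BGR2GRAY)
m=np.zeros_like(g);m[160:235,290:360]=((g<70)*255)[160:235,290:360]
m=cv2.morphologyEx(m,cv2.MORPH_OPEN,np.ones((5,5),np.uint8));cs,_=cv2.findContours(m,0,2);c=max(cs,key=cv2.contourArea)
print(cv2.minEnclosingCircle(c),cv2.boundingRect(c))
(u,v),rr=cv2.minEnclosingCircle(c);print(seat(onz(W,u,v,.082))*1000)
cv2.imwrite("pics/c12.png",cv2.resize(im[120:260,250:400],None,fx=4,fy=4))
E
```

```text
((324.1173400878906, 196.1607208251953), 27.11876678466797) (300, 170, 50, 54)
[ -22.77795703 -119.35018823   62.        ]
```

View pics/c12.png

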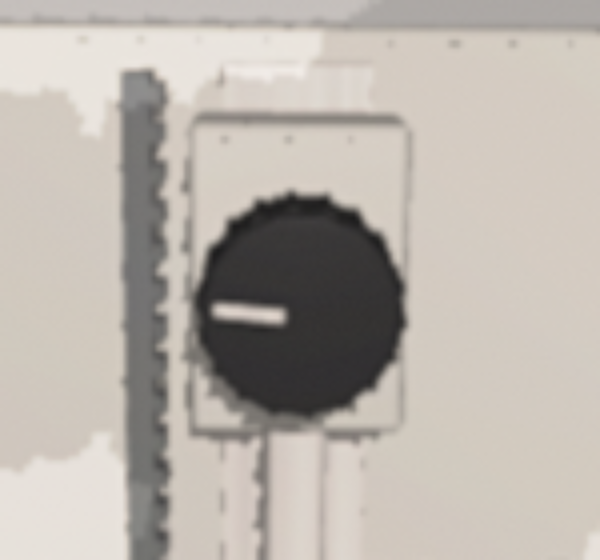

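>>> step_arm(deltas=[[0.005,-0.01,0.011,2,-21,20,0.2],[0,0,0,0,0,25,0.2],[0,0,0,0,0,25,0.2],[0,0,0,0,0,20,0.2],[0,0,0,0,0,0,0.2]])

```text
time_s: 17.3
tcp_pos: [0.5226, -0.3357, 0.1289]
eef_rot: [-179.8, 0.5, -170.2]
contact_force: [0.1, 1.0, 0.6]
gripper_width: 0.0526
```

```bash
python3 go.py -22.5 -118 80 -170.5
```

```text
rel [-0.004  0.008  0.005] [ 4.654 -2.009 28.903] seat tcp [ -18.098 -115.854  108.933] F [0.059 0.975 0.599] w 0.05263661222617816 t 17.3
```

>>> step_arm(deltas=[[-0.004,0.008,0.005,5,-2,10,0.2],[0,0,0,1,0,15,0.2],[0,0,0,0,0,0,0.2]])

```text
time_s: 17.6
tcp_pos: [0.5187, -0.3383, 0.1068]
eef_rot: [-179.9, 0.2, -170.4]
contact_force: [-0.4, -0.5, 0.7]
gripper_width: 0.0523
```

```bash
python3 go.py -22.5 -118 39 -170.5
```

```text
rel [-0.002  0.003  0.002] [ 0.354 -0.123 47.813] seat tcp [ -22.313 -117.773   86.814] F [-0.383 -0.468  0.652] w 0.052319447079277444 t 17.6
```

>>> step_arm(deltas=[[-0.002,0.003,0.002,1,0,12,0.2],[0,0,0,1,0,12,0.2],[0,0,0,1,0,12,0.2],[0,0,0,0,0,0,0.2]])

```text
time_s: 18.0
tcp_pos: [0.517, -0.3392, 0.0708]
eef_rot: [-179.9, 0.2, -170.5]
contact_force: [-0.8, 0.3, -0.6]
gripper_width: 0.0522
```

```bash
python3 go.py -22.5 -118 39 -170.5
```

```text
rel [-0.002  0.003  0.001] [-1.624  0.46  11.836] seat tcp [ -24.164 -118.439   50.831] F [-0.787  0.257 -0.554] w 0.0522223298934011 t 18.0
```

>>> step_arm(deltas=[[-0.002,0.003,0,-1.5,0,7,0.2],[0,0,0,0,0,5,0.2],[0,0,0,0,0,0,0.2]])

```text
time_s: 18.3
tcp_pos: [0.5188, -0.3392, 0.0577]
eef_rot: [180.0, -0.0, -170.5]
contact_force: [-0.1, 0.6, 0.5]
gripper_width: 0.0525
```

```bash
python3 go.py -22.5 -118 39 -170.5;python3 - <<'E'
from plant import r
from h import *
im=r.capture("side");cv2.imwrite("pics/c13.png",cv2.resize(im[260:410,310:450,::-1],None,fx=4,fy=4,interpolation=cv2.INTER_CUBIC))
im=r.capture("wrist");cv2.imwrite("pics/w13.png",im[:,:,::-1])
E
```

```text
rel [ 0.    -0.     0.001] [ 0.103  0.684 -1.27 ] seat tcp [ -22.397 -118.684   37.73 ] F [-0.076  0.587  0.466] w 0.0524868974556105 t 18.3
```

View pics/c13.png

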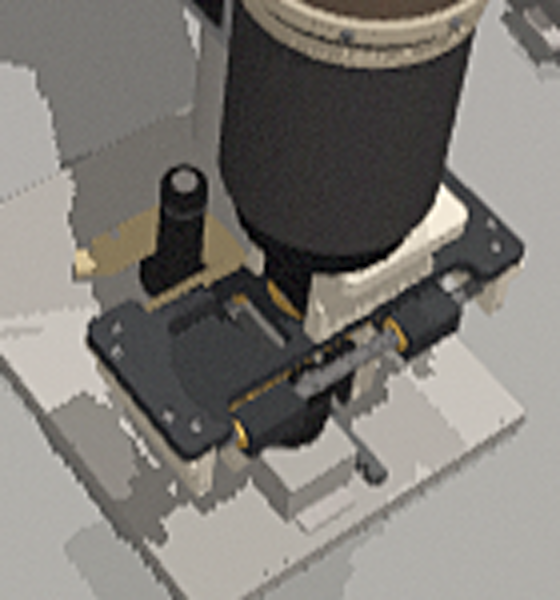

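View pics/w13.png

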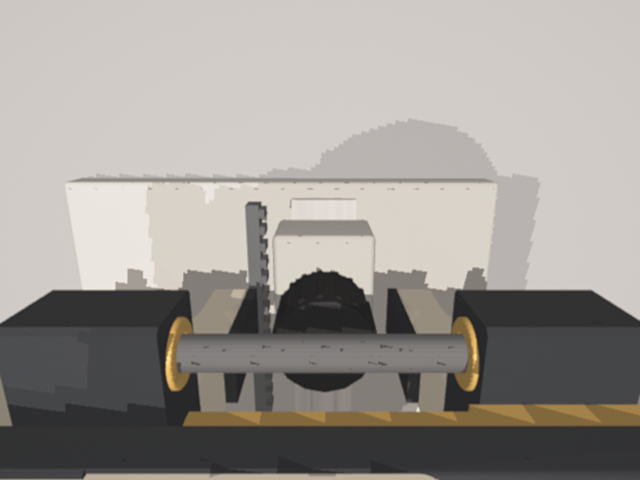

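The knob is centred between the open fingers, at wrist (324,330). I'm closing on it.

>>> step_arm(deltas=[[0,0,0,0,0,-1,-0.3],[0,0,0,0,0,0,-0.4],[0,0,0,0,0,0,-0.5],[0,0,0,0,0,0,-0.5],[0,0,0,0,0,0,-0.5]], squeeze=25)

```text
time_s: 18.9
tcp_pos: [0.5183, -0.3396, 0.0603]
eef_rot: [-180.0, 0.0, -170.5]
contact_force: [-0.2, -0.5, -1.5]
gripper_width: 0.0355
```

```bash
python3 go.py -22.5 -118 39 -170.5;python3 - <<'E'
import numpy as np
# planned rows: yaw -170.5 - k*.14, seat +y 2.8mm per row -> tool axes
from scipy.spatial.transform import Rotation as Ro
for k in range(18):
    y=np.radians(-180)-k*.14   # yaw relative to seat frame
    R=Ro.from_euler('xyz',[np.pi,0,y]);print(k,R.inv().apply([0,2.8,0]).round(1))
E
```

```text
rel [-0.  0.  0.] [-0.44   1.008  1.251] seat tcp [ -22.94  -119.008   40.252] F [-0.17  -0.547 -1.488] w 0.035483471365880384 t 18.9
0 [-0.   2.8  0. ]
1 [0.4 2.8 0. ]
2 [0.8 2.7 0. ]
3 [1.1 2.6 0. ]
4 [1.5 2.4 0. ]
5 [1.8 2.1 0. ]
6 [2.1 1.9 0. ]
7 [2.3 1.6 0. ]
8 [2.5 1.2 0. ]
9 [2.7 0.9 0. ]
10 [2.8 0.5 0. ]
11 [2.8 0.1 0. ]
12 [ 2.8 -0.3 -0. ]
13 [ 2.7 -0.7 -0. ]
14 [ 2.6 -1.1 -0. ]
15 [ 2.4 -1.4 -0. ]
16 [ 2.2 -1.7 -0. ]
17 [ 1.9 -2.  -0. ]
```

>>> step_arm(deltas=[[0,0,0.14,0,2.8,0,-0.5],[0,0,0.14,0.4,2.8,0,-0.5],[0,0,0.14,0.8,2.7,0,-0.5],[0,0,0.14,1.1,2.6,0,-0.5]])

```text
time_s: 19.3
tcp_pos: [0.5164, -0.3282, 0.0602]
eef_rot: [-180.0, 0.0, 156.4]
contact_force: [-1.2, -1.0, -0.8]
gripper_width: 0.0354
```

```bash
cat > kn.py <<'E'
from plant import r
from h import *
np.set_printoptions(precision=2,suppress=True)
s=r.get_state();q=seat(s["tcp_pos"])*1000;yaw=s["eef_rot"][2]
turned=np.radians((-170.5-yaw)%360)
turned=turned if turned<5 else turned-2*np.pi
exp=-119+20*turned
R=T(s)[1]
tgt=lambda dy:R.inv().apply(RS.apply([-22.9-q[0],exp-q[1]+dy,40.2-q[2]]))
print("seat",q,"yaw",yaw,"turned",turned,"exp y",exp,"corr tool",tgt(0),"next(+2.8)",tgt(2.8),"F",s["contact_force"],s["moment"],"w",s["gripper_width"],"j6",s["joints"][5],"rot",s["eef_rot"],"t",s["time_s"])
E
python3 kn.py
```

```text
seat [ -22.89 -107.43   40.23] yaw 156.4000816908047 turned 0.5777025566366123 exp y -107.44594886726776 corr tool [-0.   -0.02  0.03] next(+2.8) [1.53 2.32 0.03] F [-1.23 -0.95 -0.79] [-0.25  0.17  0.09] w 0.03544730938899932 j6 -9.44511925070158 rot [-180.      0.02  156.4 ] t 19.3
```

Tracking perfectly: 0.578 rad of turn against 11.6 mm of travel. Continuing.

>>> step_arm(deltas=[[0,0,0.14,1.5,2.3,0,-0.5],[0,0,0.14,1.8,2.1,0,-0.5],[0,0,0.14,2.1,1.8,0,-0.5],[0,0,0.14,2.4,1.5,0,-0.5],[0,0,0.14,2.5,1.1,0,-0.5],[0,0,0.14,2.7,0.8,0,-0.5]])

```text
time_s: 19.9
tcp_pos: [0.5136, -0.3109, 0.0602]
eef_rot: [-180.0, 0.0, 106.2]
contact_force: [-0.4, -0.8, -1.3]
gripper_width: 0.0355
```

```bash
python3 kn.py
```

```text
seat [-22.89 -89.92  40.24] yaw 106.2380472457465 turned 1.4531952172016849 exp y -89.9360956559663 corr tool [-0.01 -0.01  0.04] next(+2.8) [2.77 0.32 0.04] F [-0.4  -0.83 -1.29] [-0.38  0.02 -0.03] w 0.03545393669537264 j6 -61.22346445610517 rot [-180.      0.01  106.24] t 19.9
```

>>> step_arm(deltas=[[0,0,0.14,2.8,0.3,0,-0.5],[0,0,0.14,2.8,-0.1,0,-0.5],[0,0,0.14,2.8,-0.5,0,-0.5],[0,0,0.14,2.7,-0.8,0,-0.5],[0,0,0.14,2.5,-1.2,0,-0.5]])

```text
time_s: 20.4
tcp_pos: [0.5112, -0.2965, 0.0602]
eef_rot: [-180.0, 0.0, 64.4]
contact_force: [-0.0, -0.9, -0.9]
gripper_width: 0.0355
```

```bash
python3 kn.py
```

```text
seat [-22.88 -75.35  40.23] yaw 64.43684264279021 turned 2.1827638688230806 exp y -75.34472262353839 corr tool [-0.01 -0.02  0.03] next(+2.8) [ 2.28 -1.63  0.02] F [-0.01 -0.9  -0.89] [-0.23  0.03  0.03] w 0.035510966748224314 j6 -104.43337232064351 rot [-180.      0.03   64.44] t 20.4
```

Smaller steps now, until the stop.

>>> step_arm(deltas=[[0,0,0.08,1.3,-0.9,0,-0.5],[0,0,0.08,1.2,-1.0,0,-0.5],[0,0,0.05,0.7,-0.7,0,-0.5],[0,0,0,0,0,0,-0.5]])

```text
time_s: 20.8
tcp_pos: [0.5104, -0.292, 0.0602]
eef_rot: [180.0, 0.0, 51.7]
contact_force: [1.0, -0.9, -1.7]
gripper_width: 0.0354
```

```bash
python3 kn.py
```

```text
seat [-22.93 -70.81  40.22] yaw 51.669499715880086 turned 2.4055960396288727 exp y -70.88807920742255 corr tool [-0.03  0.08  0.02] next(+2.8) [ 1.85 -2.    0.01] F [ 0.99 -0.86 -1.69] [-0.43 -0.04  0.01] w 0.035395983523004285 j6 -117.6584609893783 rot [179.99   0.05  51.67] t 20.8
```

>>> step_arm(deltas=[[0,0,0.04,0.5,-0.6,0,-0.5],[0,0,0.04,0.5,-0.6,0,-0.5],[0,0,0,0,0,0,-0.5]])

```text
time_s: 21.1
tcp_pos: [0.5105, -0.2921, 0.0604]
eef_rot: [179.9, 0.1, 47.4]
contact_force: [-0.0, 1.0, -1.3]
gripper_width: 0.0356
```

```bash
python3 kn.py
```

```text
seat [-22.82 -70.87  40.36] yaw 47.41680015151736 turned 2.4798196491251305 exp y -69.4036070174974 corr tool [ 0.83 -1.21  0.16] next(+2.8) [ 2.55 -3.42  0.15] F [-0.04  1.01 -1.26] [ 0.38 -0.07  0.46] w 0.03559998230190808 j6 -122.13925936048176 rot [179.89   0.14  47.42] t 21.1
```

The carriage has stalled at y = -70.8 (about -70 expected at the stop) and the moment has risen, so it is at the stop. Releasing and lifting.

>>> step_arm(deltas=[[0,0,0,0,0,0,0.2],[0,0,0,0,0,0,0.2],[0,0,0,0,0,0,0.2],[0,0,0,0,0,0,0.2]])

```text
time_s: 21.5
tcp_pos: [0.5113, -0.2919, 0.0609]
eef_rot: [179.8, 0.1, 47.6]
contact_force: [-0.0, -0.3, 0.7]
gripper_width: 0.0522
```

```bash
python3 kn.py
```

```text
seat [-22.   -70.8   40.93] yaw 47.62321693373285 turned 2.476216996644098 exp y -69.47566006711804 corr tool [ 0.11 -1.6   0.73] next(+2.8) [ 1.83 -3.8   0.72] F [-0.03 -0.31  0.74] [ 0.   -0.22  0.03] w 0.05223187362523087 j6 -121.91673972677566 rot [179.83   0.07  47.62] t 21.5
```

>>> step_arm(deltas=[[0,0,0,0,0,-8,0.2],[0,0,0,0,0,-12,0.2],[0,0,0,0,0,-15,0.2],[0,0,0,0,0,-25,0.2],[0,0,0,0,0,-40,0.2],[0,0,0,0,0,-40,0.2],[0,0,0,0,0,-30,0.2],[0,0,0,0,0,0,0.2]])

```text
time_s: 22.3
tcp_pos: [0.5106, -0.2916, 0.2447]
eef_rot: [179.7, 0.0, 47.7]
contact_force: [0.1, -0.3, -0.1]
gripper_width: 0.0523
```

```bash
python3 - <<'E'
from plant import r
from h import *
import pickle
W=r.camera_info("wrist");im=r.capture("wrist");cv2.imwrite("pics/w14.png",im[:,:,::-1]);pickle.dump(W,open("w14.pkl","wb"))
im=r.capture("side");cv2.imwrite("pics/side14.png",im[:,:,::-1]);cv2.imwrite("pics/c14.png",cv2.resize(im[250:400,300:450,::-1],None,fx=4,fy=4,interpolation=cv2.INTER_CUBIC))
E
```

```text
(no output)
```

View pics/w14.png

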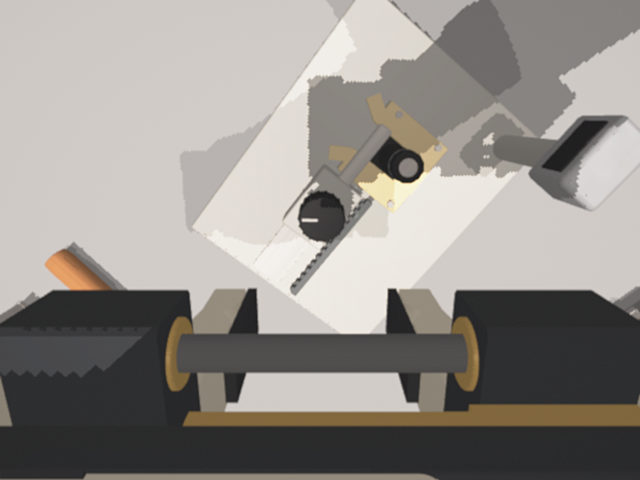

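View pics/c14.png

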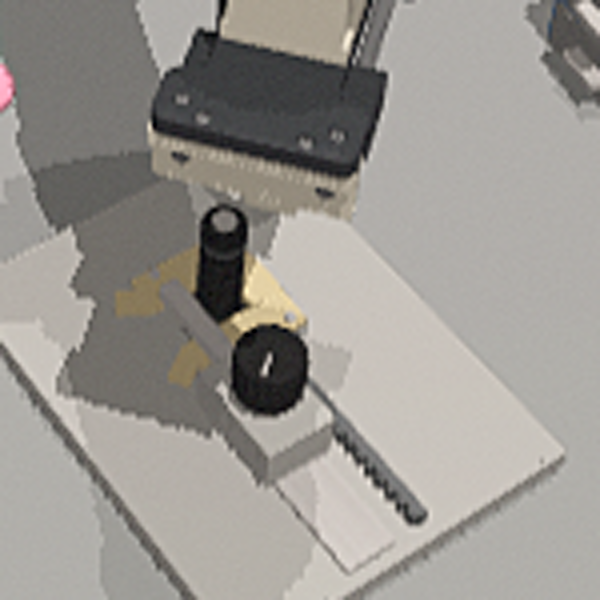

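View pics/side14.png

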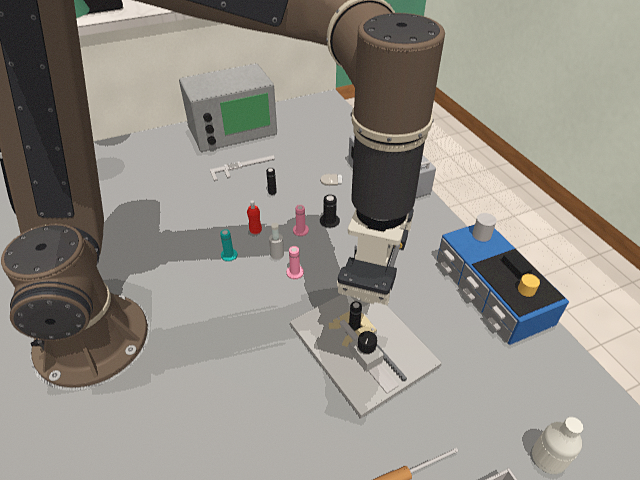

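The keeper now crosses the slot in front of the probe, with its tip at wrist (381,130) and the knob at (322,216). The bystanders stand where they were. One last numeric check before handing in.

```bash
python3 - <<'E'
from plant import r
from h import *
import pickle
np.set_printoptions(precision=1,suppress=True)
W=pickle.load(open("w14.pkl","rb"))
print("probe top",seat(onz(W,407,167,.1))*1000,"keeper tip",seat(onz(W,382,130,.0505))*1000,"knob top",seat(onz(W,322,217,.089))*1000,"slot back corners",seat(onz(W,447,147,.036))*1000,seat(onz(W,392,212,.036))*1000)
print(r.get_state()["contact_force"])
E
```

```text
probe top [-0.8 -0.1 80. ] keeper tip [-25.   11.3  30.5] knob top [-24.2 -68.3  69. ] slot back corners [29.4 35.8 16. ] [ 29.7 -36.   16. ]
[ 0.1  0.3 -0.7]
```

```bash
python3 - <<'E'
from h import *
import pickle
np.set_printoptions(precision=1,suppress=True)
W=pickle.load(open("w14.pkl","rb"));im=cv2.imread("pics/w14.png")
for q,z in [((-.0225,.016),.0305),((-.0285,.016),.0305),((-.0165,.016),.0305),((-.0225,.012),.0305)]: print(q,proj(W,world([*q,z])))
cv2.imwrite("pics/c15.png",cv2.resize(im[80:260,270:460],None,fx=4,fy=3.3,interpolation=cv2.INTER_CUBIC) if 0 else cv2.resize(im[85:235,280:460],None,fx=4,fy=4,interpolation=cv2.INTER_CUBIC))
E
```

```text
(-0.0225, 0.016) [388.2 127.3]
(-0.0285, 0.016) [382.5 122.5]
(-0.0165, 0.016) [393.8 132. ]
(-0.0225, 0.012) [384.9 131.3]
```

View pics/c15.png

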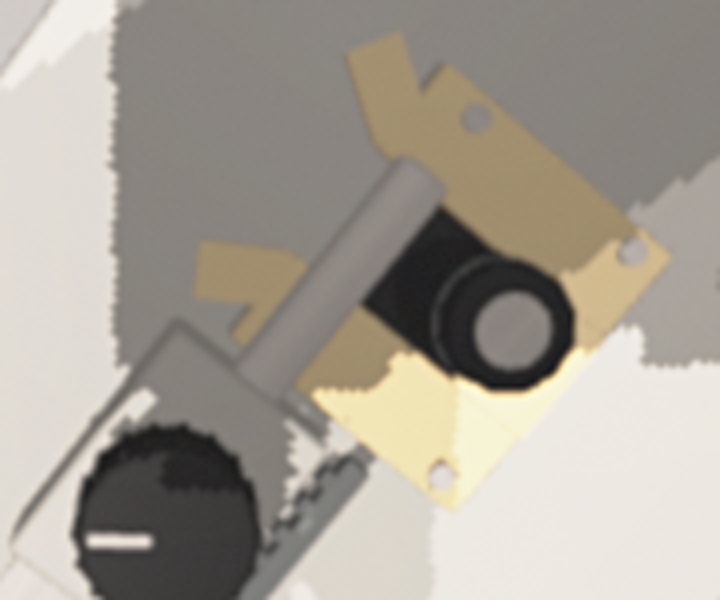

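```bash
python3 - <<'E'
from plant import r
print(r.close_job(), r.get_state()["time_s"])
E
```

```text
the job is handed in; nothing more can be done
the job is handed in; nothing more can be done
```

I loaded the slim flanged probe into the slotted plate, flange beneath it, and turned the knob clockwise until the keeper bar stopped across the mouth. The job is handed in; my last logged clock reading was 22.3 s, before the final pictures.

**Probe:** I pushed it in until it stalled at the slot end with no notable force. The wrist view after release put its axis within about 1 mm of home, upright. The final oblique view was rougher: it put the probe about 1.7 mm too far in relative to the plate's back edge, still inside 4 mm.

**Keeper:** The carriage moved 48.2 mm and the knob turned 2.41 rad without slipping, then stalled with a moment of 0.46 N m. That puts it at its stop. The pictures gave 48 to 51.7 mm of carriage travel, depending on whether I measured the keeper tip or the knob, and the limit is 46 mm.

**Bystanders:** The side picture showed them unmoved. That was by eye, not measured, and the screwdriver was partly out of frame. The gripper hung open well above the rig, touching nothing.

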